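Load a slide carrier and tap the stiff stage up to its mark

ROBOT

A 6-joint arm with a two-finger parallel gripper is mounted at the origin on the work surface. World frame = base frame: x ahead of the robot, y to its left, z up, the work surface at z = 0. Lengths are in m, angles in rad, forces in N, time in s.
With the tool pointing down it reaches from about 0.375 to 0.825 m from the base axis. Payload 5.5 kg.
Tool frame: the origin (TCP) lies midway between the tips of the shut fingers; the grasp point (between the pads) lies 19 mm behind it (bot.grip_point_offset is the distance from the TCP to the grasp point, in m); z points along the fingers, y is the line along which they close (so a half turn about z gives the same grasp; the last joint's range is limited). The gripper opens to 85 mm and grips with 20 to 120 N. Pads are 22 mm wide; open, the fingers measure 114 mm over their backs; the gripper's body (76 mm by 85 mm) begins 54 mm behind the grasp point. The pads swing forward as they close: fully open they stand 13 mm farther back than shut.
Start: joints at [1.107, 0.314, -0.047, 1.21, 0, 1.571], TCP at [0.268, 0.537, 0.206] pointing down, gripper open.
Joint ranges: [-2.67, 2.67], [-0.69, 1.73], [-1.03, 1.25], [-2.08, 2.16], [-1.42, 1.45], [-3.14, 3.14]. Speed limits (rad/s): [2.39, 2.39, 3.01, 3.14, 3.14, 3.14].

INTERFACE

Orientations are given as a unit quaternion [w, x, y, z].
In Python, from plant import bot gives the robot as it stands.
- The arm moves only by the tool servo_tool, never from a script. Its argument "motion" is a list of rows, each a list of 6 numbers: the shift along the tool's x, y, z as a fraction of full scale, then the turn, a rotation vector about the tool's x, y, z as a fraction of full scale. A call has 1 to 10 rows; each row shifts and turns the commanded pose from where the row before left it, along the tool's axes as they then stand; what a row does not reach is not made up. Full scale, the value 1, is 25 mm for a shift and 45 degrees for a turn. A row lasts 1/8 s, in which the tool goes at most 62.5 mm and 10.7 degrees, less where a joint would pass 70% of its speed; a pose out of reach is approached as far as the arm can. A call with a number of a shift or a turn outside -1 to 1 is refused whole. A call with a gripper value outside its range is refused whole. "jaw" is the opening in per cent of the stroke, from 0 (shut) to 100 (fully open), set as the call begins (left out, the last holds). The fingers move at their own pace and stop on an object; "grip_force" is the grip in N (left out, the last holds). Time passes only in rows, so rows that do not move let the fingers close. It gives the time, the measured TCP pose, the force, the opening and the grip force at its end, in the units of the state.
- bot.get_obs(): the state, without advancing time (a new reading comes with each control period).
- bot.snapshot(name): name is "side" or "top" or "wrist"; returns a dict with "frame" (480x640x3 uint8, red, green, blue), "depth" (480x640 float32, m along the optical axis (not along the pixel's ray), 0 where there is no reading), "fx", "fy", "cx", "cy" (pixels), "k1" (the pictures are not rectified: a ray, as slopes to the right and down, at radius r is drawn at 1 + k1 r^2 times it, then the intrinsics apply), "position" and "attitude" of the camera in the world; the wrist camera has in their place "hand_eye" (4x4, takes a point from camera to tool coordinates, whose origin is the TCP and whose axes are the flange's). Camera axes: x right, y down, z forward; pixel columns grow to the right and rows downward; lengths in m; the calibration is good to about 2 mm. A picture is of the moment at which its call begins: read the wrist's pose just before it.
- bot.hand_in(): hands the job in; it is judged then, once.
The state is a dict: "time_s": time; "qpos": joint angles; "qd": joint speeds; "effort": joint torques, N m; "position": TCP position; "eef_rot": TCP orientation; "wrist_force": force on the tool from outside, world axes, zero at the start; "torque": the same for the moment, N m; "grip_width": finger opening in m; "gripper_force": force on a finger pad.
Only numpy, scipy, OpenCV 4.12 (cv2) and the standard library are available. Lean on these libraries where they do the work, as an engineer would, in place of code of your own. Each camera call takes 0.05 s, during which the arm holds its last target. There are 200 camera calls.

TASK

Take the slide carrier with the round window out of the low rack, lay it down flat and let it go clear of the rack so that its handle can be reached, and then push it fully home, flat and handle outwards, into the clear-topped bay of the stiff sliding stage. Then nudge the stage towards the microscope in small taps (the sprung pad at its end is made for that) until its pointer stands level with the upright index blade on the base, without going past it. Leave the other carrier, the loose jar, the amber bottle and the beaker where they stand.

Things in the scene. Friction and masses are not known exactly. Their poses are not given: they have to be found in the camera images.
- carrier: Loose aluminium slide carrier lying flat: plate 75 (x) x 50 (y) x 12 mm with one ROUND window, and a handle 45 long x 16 wide x 12 thick in the same plane at the middle of its -x edge. Origin: centre of the plate's underside; +x to the nose, -x to the handle, z up. It starts in either place of the rack, handle in under the roof, the front 60 to 67 mm of the plate in the open.
- handle (a point): Grip point of that carrier's handle: 64 mm from the carrier's origin along its -x, 6 mm above its underside.
- spare: The other carrier, same plate and handle and same axes, but with two straight slot windows instead of a round one; it lies in the rack's other place, about 124 mm from the first. To be left alone (up to 15 mm of movement is forgiven).
- rack: Fixed low grey rack, 280 (x) x 90 (y) mm, 44 mm high, roof 8 mm thick with 36 mm clear below; open towards its -y side, closed at the other sides, with a 10 mm wall in the middle. Origin: centre of its footprint on the table. The carriers come straight out along its -y.
- stand: Fixed microscope stand, origin on the table: steel base plate 12 mm thick, x -60 to +80 and y -240 to +140 mm, with two rails along y carrying the sliding stage. Microscope column (0.38 m high) at the -y end; lens over the rails, its lower end 88 mm above the table, axis at y -60 mm. The stage slides to -y, towards the column.
- carriage (a joint): Travel of the sliding stage along the stand's -y, in m: 0 at its far (+y) end, growing towards the microscope, end stop at 0.14; at 0.110 the pointer is exactly level with the index blade. It is stiff: dry friction of about 6.5 N holds it wherever it is left.
- bay (a point): Centre of the bay floor on the sliding stage, 32 mm above the table, axes as the stand's. 56 mm wide (y), 18 high; outer top of its clear roof 21 above the floor. The mouth faces -x: roof edge 35 mm from here, floor lip and flared cheeks to 50 mm. Back stop 37.5 mm to +x: fully home, the carrier's origin lies here, its nose to +x, handle out to -x.
- pad_face (a point): Centre of the outer (+y) face of the sprung pad, an upright rubber plate 30 wide (x) x 8 thick x 34 mm high (22 mm below to 12 mm above this point), at the stage's +y end, 101 mm from the bay's centre. Pushed to -y it first gives on a spring of 900 N/m (about 7 mm; stop at 14 mm), only then does the stage creep; let go, it springs out and the stage stays.
- pointer (a point): Tip of the thin dark pointer (2.5 mm thick) that leaves the stage's arm to the stand's +x and moves with the stage.
- mark (a point): Top inner edge of the index blade, a fixed upright steel blade 3 mm thick and 22 mm high on the stand's base, next to the pointer's path; axes parallel to the stand's. The pointer starts 80 to 110 mm to its +y side; level means equal y in this frame.
- bottle_b: Loose clear glass jar with blue cap, 52 mm across, 100 mm tall; origin under its centre. Bystander.
- bottle_c: Loose amber bottle with blue cap, 48 mm across, 90 mm tall; origin under its centre. Bystander.
- beaker: Loose glass beaker, 66 mm across, 85 mm tall; origin under its centre. Bystander.
There are look-alikes about, which are no part of the job. Leave any red or yellow look-alike of the carrier alone.

How it is judged:
By the outcome, as a careful person would: the job done as asked, in the order asked, and still so for the second after the job is handed in, with the robot touching nothing.
It also fails if it takes over 72 s, if anything falls off the work surface, if the arm or the gripper's body presses on something with over 40 N, if the wrist force passes 120 N, or if a joint passes its speed limit or range.

## Working session

There is one attempt and no reset: what is moved stays moved. The work goes in short steps, Python scripts to look and compute and a tool call to move; the robot and the scene stay as the last step left them, time stands still between calls to the robot, and variables do not carry over. Pictures are saved under pics/ and viewed, at most 10 in all, crops included, and the job is handed in when it is done.

Besides the shell and the picture viewer there is one more tool, called after ">>>" by a JSON object that holds its "fn" and its "kwargs", one argument or row to a line. servo_tool: Moves the arm, as the interface text tells. Its arguments: {"type":"object","properties":{"motion":{"type":"array","items":{"type":"array","items":{"type":"number","minimum":-1,"maximum":1}}},"jaw":{"type":"number"},"grip_force":{"type":"number"}},"required":["motion"]}

```bash
mkdir -p pics; ls; cat > h.py <<'E'
import numpy as np, cv2, pickle
from scipy.spatial.transform import Rotation as R
from plant import bot
def rot(q): return R.from_quat([q[1],q[2],q[3],q[0]]).as_matrix()
def snap(n):
    o=bot.get_obs(); s=bot.snapshot(n)
    if n=='wrist':
        T=np.eye(4);T[:3,:3]=rot(o['eef_rot']);T[:3,3]=o['position'];C=T@np.array(s['hand_eye'])
        s['Rm'],s['p']=C[:3,:3],C[:3,3]
    else:
        a=np.array(s['attitude']); s['Rm']=a if a.shape==(3,3) else rot(a); s['p']=np.array(s['position'])
    return s
def K(s): return np.array([[s['fx'],0,s['cx']],[0,s['fy'],s['cy']],[0,0,1.]]),np.array([s['k1'],0,0,0,0.])
def rays(s,uv):
    k,d=K(s); x=cv2.undistortPoints(np.array(uv,float).reshape(-1,1,2),k,d).reshape(-1,2)
    return np.c_[x,np.ones(len(x))]@s['Rm'].T
def onz(s,uv,z):
    r=rays(s,uv); return s['p']+r*((z-s['p'][2])/r[:,2])[:,None]
def cloud(s,uv):
    r=rays(s,uv); uv=np.array(uv,int); return s['p']+r*s['depth'][uv[:,1],uv[:,0]][:,None]
def proj(s,P):
    k,d=K(s); pc=(np.atleast_2d(P)-s['p'])@s['Rm']
    return cv2.projectPoints(pc,np.zeros(3),np.zeros(3),k,d)[0].reshape(-1,2)
def save(s,n): cv2.imwrite('pics/'+n+'.png',s['frame'][:,:,::-1]); pickle.dump(s,open('pics/'+n+'.pkl','wb'))
def load(n): return pickle.load(open('pics/'+n+'.pkl','rb'))
E
python3 - <<'E'
from h import *
for n in ['top','side']:
    s=snap(n); save(s,n+'0'); print(n,s['p'],s['Rm'].round(2).tolist(),s['fx'],s['k1'],s['attitude'])
s=snap('wrist');print(s['hand_eye'],s['k1']);o=bot.get_obs();print(o)
E
```

```text
pics
top [0.4770489  0.18050019 1.2427272 ] [[-0.01, -1.0, 0.06], [-1.0, 0.01, -0.02], [0.02, -0.06, -1.0]] 585.1467362288844 -0.13260036350930648 [ 0.01426204 -0.70335174  0.71011346 -0.02884078]
side [ 0.07310628 -0.70824078  0.63759415] [[0.88, -0.25, 0.4], [-0.47, -0.43, 0.77], [-0.02, -0.87, -0.5]] 567.95134323513 -0.14800210025239535 [-0.48673682  0.83847404 -0.21588886  0.11593342]
[[ 7.38844397e-04 -9.53338190e-01 -3.01903543e-01  7.62761117e-02]
 [ 9.99999705e-01  6.40795373e-04  4.23809132e-04  1.98219636e-03]
 [-2.10575038e-04 -3.01903767e-01  9.53338382e-01 -1.67657087e-01]
 [ 0.00000000e+00  0.00000000e+00  0.00000000e+00  1.00000000e+00]] 0.006471559231573814
{'time_s': 0.15, 'qpos': array([ 1.10701676e+00,  3.14073145e-01, -4.78290598e-02,  1.21023426e+00,
        2.91597686e-05,  1.57080218e+00]), 'qd': array([-0.00126408, -0.00268712,  0.00412263,  0.00018187,  0.00102273,
        0.00151991]), 'effort': array([ 3.28264114e-04, -5.40046835e+01,  3.40058005e+01,  1.32573201e-02,
       -5.74597743e-05,  1.56134167e-06]), 'position': array([0.26817327, 0.53619287, 0.20553585]), 'eef_rot': array([-1.68181364e-04,  2.29819938e-01,  9.73232936e-01, -6.48784841e-04]), 'wrist_force': array([ 0.41722359, -0.05110356,  0.22439017]), 'torque': array([-0.04420933, -0.03442893,  0.02210682]), 'gripper_force': 0.0, 'grip_width': 0.08533507677484059}
```

```bash
sleep 0; ls pics
```

```text
side0.pkl
side0.png
top0.pkl
top0.png
```

View pics/top0.png

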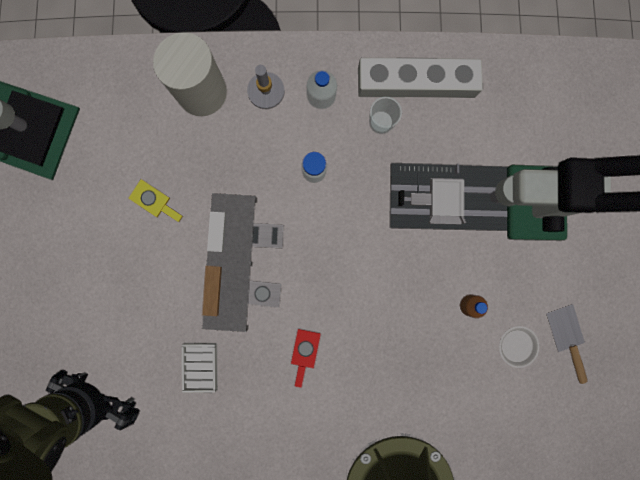

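View pics/side0.png

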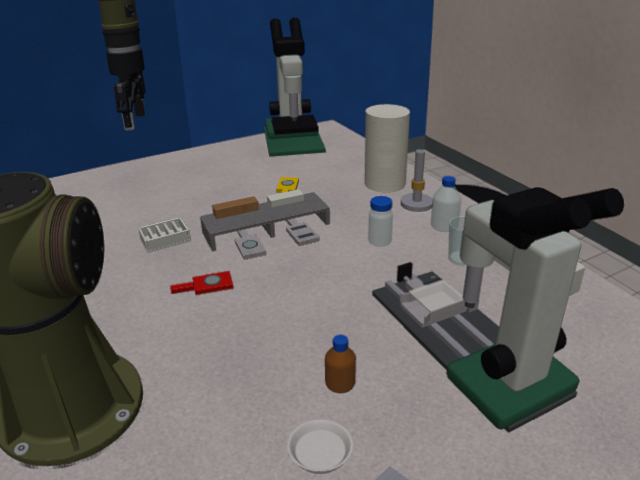

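Candidates in the top view are:
- grey carrier with round window (262,294)
- grey carrier with slots (268,236)
- red look-alike (305,348)
- yellow look-alike (150,198)

I choose (262,294): grey, round window, in the rack. The stage bay is at (448,200), the pad at (400,197), the jar at (314,165) and the amber bottle at (473,306).

```bash
python3 - <<'E'
from h import *
s=load('top0')
print('win',onz(s,[[262,294],[281,283],[281,306],[268,236]],0.012).round(3).tolist())
print('rack corners roof',onz(s,[[212,195],[256,197],[247,330],[203,328]],0.044).round(3).tolist())
print('stand',onz(s,[[390,163],[390,229],[507,230]],0.012).round(3).tolist())
print('bay,pad',onz(s,[[448,200],[400,197],[314,165]],0.05).round(3).tolist())
print('bottle',onz(s,[[473,306]],0.05),cloud(s,[[448,200],[438,200],[401,198],[228,230],[210,290]]).round(3).tolist())
c=cv2.resize(s['frame'][180:340,190:330],None,fx=4,fy=4,interpolation=cv2.INTER_CUBIC)[:,:,::-1]
d=cv2.resize(s['frame'][145:265,380:580],None,fx=4,fy=4,interpolation=cv2.INTER_CUBIC)[:,:,::-1]
cv2.imwrite('pics/crop1.png',cv2.resize(c[:600],(560,600)))
cv2.imwrite('pics/crop2.png',d)
E
```

```text
win [[0.422, 0.286, 0.012], [0.444, 0.246, 0.012], [0.396, 0.246, 0.012], [0.543, 0.273, 0.012]]
rack corners roof [[0.627, 0.386, 0.044], [0.622, 0.295, 0.044], [0.35, 0.314, 0.044], [0.355, 0.404, 0.044]]
stand [[0.697, 0.012, 0.012], [0.556, 0.015, 0.012], [0.551, -0.239, 0.012]]
bay,pad [[0.613, -0.102, 0.05], [0.619, -0.002, 0.05], [0.687, 0.175, 0.05]]
bottle [[ 0.3929587  -0.15008841  0.05      ]] [[0.612, -0.101, 0.056], [0.612, -0.081, 0.053], [0.616, -0.002, 0.061], [0.555, 0.352, 0.046], [0.433, 0.386, 0.068]]
```

View pics/crop1.png

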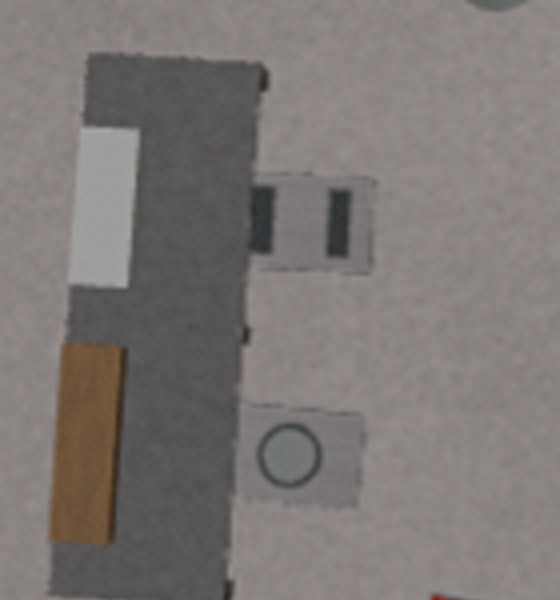

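View pics/crop2.png

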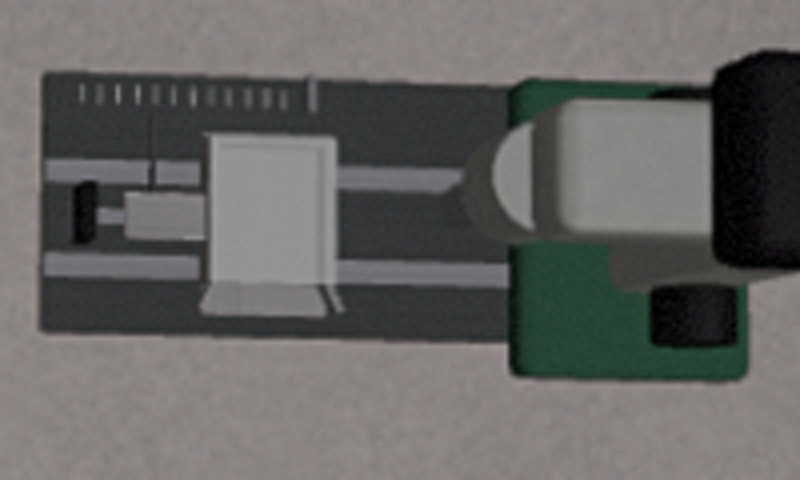

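The crop confirms the grey carrier with the round window at (262,294). In the second crop the pointer sits at about (418,180), the blade at about (458,168), and the bay mouth points down the picture, towards the robot.

```bash
cat >> h.py <<'E'
def Rdown(phi):  # tool y at world angle phi (deg), z down
    a=np.radians(phi); y=np.array([np.cos(a),np.sin(a),0]); z=np.array([0,0,-1.]); return np.c_[np.cross(y,z),y,z]
def plan(tgt,phi,n,p=None,Rm=None):
    o=bot.get_obs(); p=np.array(o['position'] if p is None else p); M=rot(o['eef_rot']) if Rm is None else Rm
    rv=R.from_matrix(M.T@Rdown(phi)).as_rotvec(); d=(np.array(tgt)-p)/n; out=[]
    for i in range(n):
        out.append([round(v,3)+0. for v in list(M.T@d/.025)+list(rv/n/(np.pi/4))]); M=M@R.from_rotvec(rv/n).as_matrix()
    a=np.array(out); print('max',abs(a).max(0))
    print(str(out if np.ptp(a,0).max()>.004 else (n,a.mean(0).round(3).tolist())).replace(' ',''))
E
python3 - <<'E'
from h import *
plan([.435,.285,.2],-3.7,10); plan([.421,.273,.12],-3.7,4,[.435,.285,.2],Rdown(-3.7))
E
```

```text
max [1.205 0.614 0.023 0.    0.    0.149]
[[np.float64(-1.046),np.float64(-0.6),np.float64(0.023),np.float64(0.0),np.float64(0.0),np.float64(0.149)],[np.float64(-1.109),np.float64(-0.474),np.float64(0.023),np.float64(0.0),np.float64(0.0),np.float64(0.149)],[np.float64(-1.157),np.float64(-0.341),np.float64(0.023),np.float64(0.0),np.float64(0.0),np.float64(0.149)],[np.float64(-1.189),np.float64(-0.203),np.float64(0.023),np.float64(0.0),np.float64(0.0),np.float64(0.149)],[np.float64(-1.205),np.float64(-0.063),np.float64(0.022),np.float64(0.0),np.float64(0.0),np.float64(0.149)],[np.float64(-1.204),np.float64(0.078),np.float64(0.022),np.float64(0.0),np.float64(0.0),np.float64(0.149)],[np.float64(-1.186),np.float64(0.219),np.float64(0.022),np.float64(0.0),np.float64(0.0),np.float64(0.149)],[np.float64(-1.153),np.float64(0.356),np.float64(0.022),np.float64(0.0),np.float64(0.0),np.float64(0.149)],[np.float64(-1.103),np.float64(0.488),np.float64(0.022),np.float64(0.0),np.float64(0.0),np.float64(0.149)],[np.float64(-1.038),np.float64(0.614),np.float64(0.022),np.float64(0.0),np.float64(0.0),np.float64(0.149)]]
max [0.129 0.132 0.8   0.    0.    0.   ]
(4,[-0.129,-0.132,0.8,0.0,0.0,0.0])
```

>>> {"fn": "servo_tool", "kwargs": {
  "motion": [
    [-0.85,-0.5,0,0,0,0.149],
    [-0.9,-0.4,0,0,0,0.149],
    [-0.95,-0.27,0,0,0,0.149],
    [-0.95,-0.16,0,0,0,0.149],
    [-0.95,-0.05,0,0,0,0.149],
    [-0.95,0.06,0,0,0,0.149],
    [-0.95,0.18,0,0,0,0.149],
    [-0.95,0.29,0,0,0,0.149],
    [-0.9,0.4,0,0,0,0.149],
    [-0.85,0.5,0,0,0,0.149]
  ]
}}

```text
time_s: 1.4
position: [0.4034, 0.3325, 0.206]
eef_rot: [-0.0, 0.73, 0.683, -0.0]
wrist_force: [-0.0, -0.1, -0.7]
grip_width: 0.0855
gripper_force: 0.0
```

```bash
sed -i 's/round(v,3)+0./float(round(v,3))+0./' h.py; python3 - <<'E'
from h import *
print(bot.get_obs()['position']);plan([.421,.273,.12],-3.7,5)
E
```

```text
[0.40341503 0.3324712  0.20596771]
max [0.466 0.173 0.688 0.    0.    0.001]
(5,[-0.465,0.172,0.688,0.0,0.0,-0.001])
```

>>> {"fn": "servo_tool", "kwargs": {
  "motion": [
    [-0.465,0.172,0.688,0,0,0],
    [-0.465,0.172,0.688,0,0,0],
    [-0.465,0.172,0.688,0,0,0],
    [-0.465,0.172,0.688,0,0,0],
    [-0.465,0.172,0.688,0,0,0],
    [0,0,0,0,0,0]
  ]
}}

```text
time_s: 2.15
position: [0.4198, 0.2726, 0.1189]
eef_rot: [-0.0, 0.73, 0.684, -0.002]
wrist_force: [0.5, -1.3, 0.7]
grip_width: 0.0856
gripper_force: 0.0
```

```bash
python3 - <<'E'
from h import *
s=snap('wrist');save(s,'w1');print(bot.get_obs()['position'],s['p'])
E
```

```text
[0.42044895 0.27356433 0.11987246] [0.42687763 0.35131157 0.28638827]
```

View pics/w1.png

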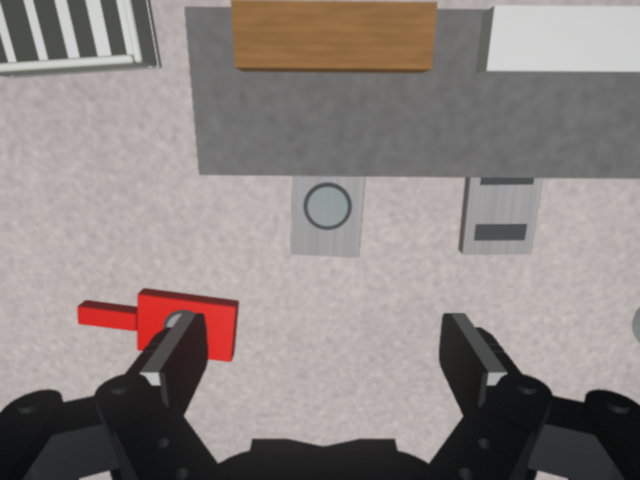

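The wrist view shows the round-window carrier: window at (328,206), nose corners at (291,256) and (359,257), roof edge at row 177.

```bash
python3 - <<'E'
from h import *
s=load('w1');P=onz(s,[[291,254],[359,257],[328,206],[294,178],[364,178]],.012);print(P.round(4).tolist())
print(onz(s,[[200,175],[540,178]],.044).round(4).tolist(), cloud(s,[[328,240],[310,220],[400,240]]).round(4).tolist())
E
```

```text
[[0.3967, 0.2553, 0.012], [0.446, 0.2498, 0.012], [0.4257, 0.2892, 0.012], [0.4037, 0.3102, 0.012], [0.4515, 0.3072, 0.012]]
[[0.3498, 0.3204, 0.044], [0.5546, 0.3055, 0.044]] [[0.4242, 0.2638, 0.0107], [0.4124, 0.2799, 0.0123], [0.4779, 0.2572, 0.0005]]
```

```bash
python3 - <<'E'
from h import *
plan([.4242,.279,.003],-5.5,7)
E
```

```text
max [0.033 0.02  0.668 0.    0.    0.006]
(7,[0.033,0.019,0.668,0.0,0.0,0.006])
```

>>> {"fn": "servo_tool", "kwargs": {
  "motion": [
    [0.033,0.019,0.67,0,0,0.006],
    [0.033,0.019,0.67,0,0,0.006],
    [0.033,0.019,0.67,0,0,0.006],
    [0.033,0.019,0.67,0,0,0.006],
    [0.033,0.019,0.67,0,0,0.006],
    [0.033,0.019,0.67,0,0,0.006],
    [0.033,0.019,0.67,0,0,0.006],
    [0,0,0,0,0,0]
  ],
  "jaw": 80
}}

```text
time_s: 3.2
position: [0.4243, 0.2798, 0.0027]
eef_rot: [-0.0, 0.74, 0.673, -0.0]
wrist_force: [0.9, -0.3, -0.4]
grip_width: 0.0686
gripper_force: 0.0
```

>>> {"fn": "servo_tool", "kwargs": {
  "motion": [
    [0,0,0,0,0,0],
    [0,0,0,0,0,0],
    [0,0,0,0,0,0],
    [0,0,0,0,0,0]
  ],
  "jaw": 45,
  "grip_force": 60
}}

```text
time_s: 3.7
position: [0.4249, 0.2796, 0.0033]
eef_rot: [0.0, 0.74, 0.672, 0.0]
wrist_force: [0.0, -0.1, -0.1]
grip_width: 0.038
gripper_force: 0.0
```

The fingers closed above the plate, because the tips sit further back when open. I'll reopen and go about 10 mm lower.

>>> {"fn": "servo_tool", "kwargs": {
  "motion": [
    [0,0,0,0,0,0],
    [0,0,0,0,0,0],
    [0,0,0,0,0,0]
  ],
  "jaw": 80
}}

```text
time_s: 4.08
position: [0.4247, 0.2794, 0.0029]
eef_rot: [0.0, 0.74, 0.672, -0.0]
wrist_force: [-0.2, 0.2, 0.6]
grip_width: 0.0685
gripper_force: 0.0
```

>>> {"fn": "servo_tool", "kwargs": {
  "motion": [
    [0,0,0.2,0,0,0],
    [0,0,0.2,0,0,0],
    [0,0,0,0,0,0]
  ]
}}

```text
time_s: 4.45
position: [0.4242, 0.2791, -0.0077]
eef_rot: [-0.0, 0.74, 0.672, -0.001]
wrist_force: [-0.2, -0.4, 0.5]
grip_width: 0.0684
gripper_force: 0.0
```

>>> {"fn": "servo_tool", "kwargs": {
  "motion": [
    [0,0,0,0,0,0],
    [0,0,0,0,0,0],
    [0,0,0,0,0,0],
    [0,0,0,0,0,0]
  ],
  "jaw": 50,
  "grip_force": 40
}}

```text
time_s: 4.95
position: [0.4248, 0.2795, -0.007]
eef_rot: [0.0, 0.74, 0.672, 0.0]
wrist_force: [-0.8, 0.2, -1.1]
grip_width: 0.0426
gripper_force: 0.0
```

```bash
python3 - <<'E'
from h import *
s=snap('wrist');save(s,'w2');s2=snap('side');save(s2,'s2')
a=s['frame'][100:480,150:490]; b=cv2.resize(s2['frame'][190:290,180:330],None,fx=2.6,fy=2.6); 
im=np.zeros((380,340+390,3),np.uint8); im[:,:340]=a; im[:260,340:]=b; cv2.imwrite('pics/m2.png',im[:,:,::-1])
E
```

```text
(no output)
```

View pics/m2.png

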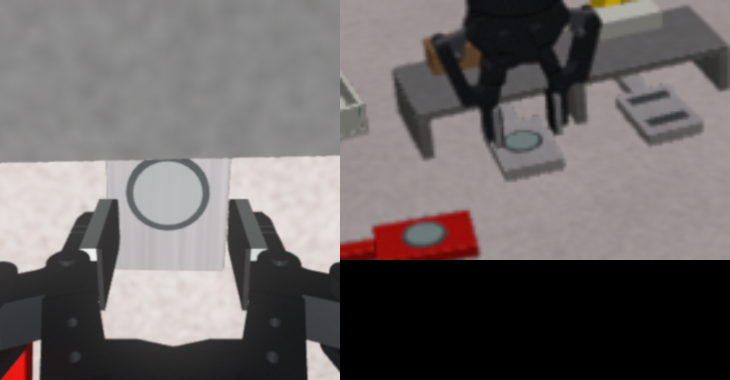

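```bash
python3 - <<'E'
from h import *
s=load('w2')
uv=[[150+u,100+v] for u,v in [(108,204),(112,230),(100,250),(238,204),(234,230),(245,290),(170,250),(115,202),(60,150),(170,100)]]
print(np.c_[uv,cloud(s,uv).round(4)].tolist())
P=cloud(s,[(u,v) for v in range(260,420,3) for u in range(230,410,3)]);print(bot.get_obs()['position'])
q=P[(P[:,2]<.06)];print(np.histogram(P[:,2],bins=np.arange(-.02,.1,.006)))
E
```

```text
[[258.0, 304.0, 0.4039, 0.2939, 0.028], [262.0, 330.0, 0.4059, 0.2881, 0.037], [250.0, 350.0, 0.4063, 0.2941, 0.0586], [388.0, 304.0, 0.4511, 0.2898, 0.029], [384.0, 330.0, 0.4484, 0.2829, 0.0351], [395.0, 390.0, 0.4482, 0.275, 0.0572], [320.0, 350.0, 0.4235, 0.2625, 0.0125], [265.0, 302.0, 0.4061, 0.2935, 0.0261], [210.0, 250.0, 0.3953, 0.321, 0.0436], [320.0, 200.0, 0.4307, 0.3335, 0.0439]]
[ 0.42476558  0.27948595 -0.00696447]
(array([   0,    0,    0, 1042,    0, 1386,    4,   50,   80,   80,  105,
         87,  170,   44,   27,   32,    9,   47,   65]), array([-0.02 , -0.014, -0.008, -0.002,  0.004,  0.01 ,  0.016,  0.022,
        0.028,  0.034,  0.04 ,  0.046,  0.052,  0.058,  0.064,  0.07 ,
        0.076,  0.082,  0.088,  0.094]))
```

Depth puts the fingertips at about z 0.023 while the TCP reads -0.007, so the tips are really about 29 mm behind the TCP at this opening. I'll go lower and watch the force.

>>> {"fn": "servo_tool", "kwargs": {
  "motion": [
    [0,0,0,0,0,0],
    [0,0,0,0,0,0]
  ],
  "jaw": 75
}}

```text
time_s: 5.3
position: [0.4247, 0.2795, -0.007]
eef_rot: [0.0, 0.74, 0.672, 0.0]
wrist_force: [0.3, -0.3, -0.1]
grip_width: 0.064
gripper_force: 0.0
```

>>> {"fn": "servo_tool", "kwargs": {
  "motion": [
    [0,0,0.3,0,0,0],
    [0,0,0.25,0,0,0],
    [0,0,0.1,0,0,0],
    [0,0,0,0,0,0]
  ]
}}

```text
time_s: 5.8
position: [0.4244, 0.2792, -0.0237]
eef_rot: [-0.0, 0.74, 0.672, -0.0]
wrist_force: [-0.2, -0.1, 0.2]
grip_width: 0.0644
gripper_force: 0.0
```

>>> {"fn": "servo_tool", "kwargs": {
  "motion": [
    [0,0,0,0,0,0],
    [0,0,0,0,0,0],
    [0,0,0,0,0,0],
    [0,0,0,0,0,0]
  ],
  "jaw": 50,
  "grip_force": 40
}}

```text
time_s: 6.3
position: [0.4249, 0.2796, -0.023]
eef_rot: [0.0, 0.74, 0.672, 0.0]
wrist_force: [-0.8, -0.8, 4.7]
grip_width: 0.0485
gripper_force: 41.8
```

Gripped. Now I pull out 95 mm, then lift.

>>> {"fn": "servo_tool", "kwargs": {
  "motion": [
    [-0.2,0,-0.04,0,0,0],
    [-0.4,0,0,0,0,0],
    [-0.6,0,0,0,0,0],
    [-0.6,0,0,0,0,0],
    [-0.7,0,0,0,0,0],
    [-0.7,0,0,0,0,0],
    [-0.5,0,-0.1,0,0,0],
    [-0.1,0,-0.8,0,0,0],
    [0,0,-0.8,0,0,0],
    [0,0,-0.5,0,0,0]
  ],
  "grip_force": 80
}}

```text
time_s: 7.55
position: [0.4162, 0.1847, 0.0338]
eef_rot: [0.0, 0.74, 0.672, 0.001]
wrist_force: [-0.3, 0.8, -0.9]
grip_width: 0.0475
gripper_force: 82.3
```

```bash
python3 - <<'E'
from h import *
plan([.512,.061,.032],88.9,10)
E
```

```text
max [0.624 0.429 0.007 0.    0.    0.21 ]
[[-0.456,0.429,0.007,0.0,0.0,-0.21],[-0.52,0.349,0.007,0.0,0.0,-0.21],[-0.57,0.259,0.007,0.0,0.0,-0.21],[-0.605,0.162,0.007,0.0,0.0,-0.21],[-0.623,0.06,0.007,0.0,0.0,-0.21],[-0.624,-0.043,0.007,0.0,0.0,-0.21],[-0.609,-0.145,0.007,0.0,0.0,-0.21],[-0.577,-0.243,0.007,0.0,0.0,-0.21],[-0.529,-0.334,0.007,0.0,0.0,-0.21],[-0.467,-0.416,0.007,0.0,0.0,-0.21]]
```

>>> {"fn": "servo_tool", "kwargs": {
  "motion": [
    [-0.46,0.43,0,0,0,-0.21],
    [-0.52,0.35,0,0,0,-0.21],
    [-0.57,0.26,0,0,0,-0.21],
    [-0.6,0.16,0,0,0,-0.21],
    [-0.62,0.06,0,0,0,-0.21],
    [-0.62,-0.04,0,0,0,-0.21],
    [-0.61,-0.15,0,0,0,-0.21],
    [-0.58,-0.24,0,0,0,-0.21],
    [-0.53,-0.33,0,0,0,-0.21],
    [-0.47,-0.42,0,0,0,-0.21]
  ]
}}

```text
time_s: 8.8
position: [0.5117, 0.0608, 0.0326]
eef_rot: [-0.0, 0.006, 1.0, 0.0]
wrist_force: [-0.2, 0.6, -1.4]
grip_width: 0.0471
gripper_force: 82.3
```

```bash
python3 - <<'E'
from h import *
s=snap('wrist');save(s,'w3');s2=snap('side');save(s2,'s3');t=snap('top');save(t,'t3');print(bot.get_obs()['position'],bot.get_obs()['qpos'].round(2))
a=s['frame'][::2,::2]; b=cv2.resize(s2['frame'][170:330,150:450],None,fx=1.5,fy=1.5); c=cv2.resize(t['frame'][150:350,290:490],None,fx=1.7,fy=1.7)
im=np.zeros((580,800,3),np.uint8); im[:240,:320]=a; im[:240,330:780]=b; im[240:580,:340]=c;cv2.imwrite('pics/m3.png',im[:,:,::-1])
E
```

```text
[0.51166588 0.06098361 0.03260587] [ 0.12  0.3  -0.5   0.78  0.    0.14]
```

View pics/m3.png

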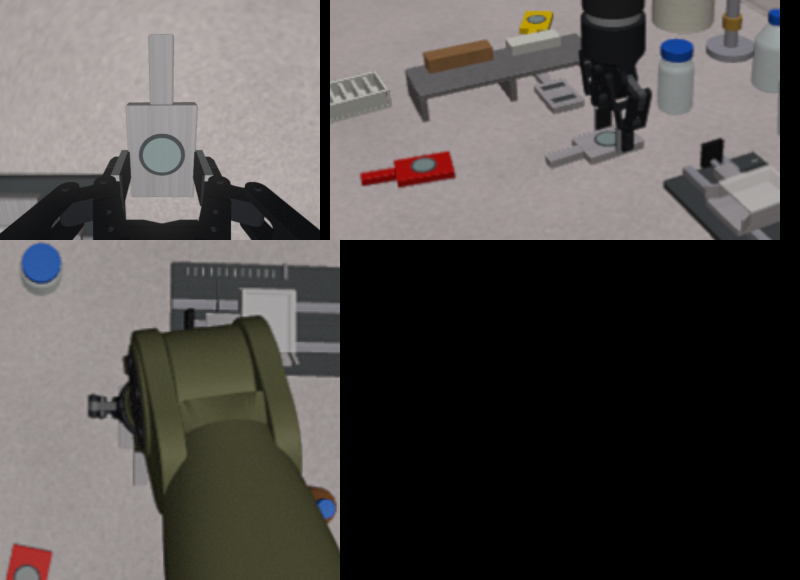

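The carrier is held flat with its nose to +x. I'll lower it, release it and rise.

>>> {"fn": "servo_tool", "kwargs": {
  "motion": [
    [0,0,0.5,0,0,0],
    [0,0,0.7,0,0,0],
    [0,0,0.6,0,0,0],
    [0,0,0.3,0,0,0],
    [0,0,0.1,0,0,0],
    [0,0,0,0,0,0]
  ]
}}

```text
time_s: 9.7
position: [0.5117, 0.0614, -0.0221]
eef_rot: [0.0, 0.009, 1.0, 0.0]
wrist_force: [0.8, 0.1, 0.3]
grip_width: 0.0469
gripper_force: 82.3
```

>>> {"fn": "servo_tool", "kwargs": {
  "motion": [
    [0,0,0,0,0,0],
    [0,0,0,0,0,0],
    [0,0,0,0,0,0]
  ],
  "jaw": 75
}}

```text
time_s: 10.07
position: [0.5118, 0.0613, -0.0221]
eef_rot: [0.0, 0.009, 1.0, 0.0]
wrist_force: [-0.9, -0.9, -0.3]
grip_width: 0.0641
gripper_force: 0.0
```

>>> {"fn": "servo_tool", "kwargs": {
  "motion": [
    [0,0,-0.5,0,0,0],
    [0,0,-0.8,0,0,0],
    [0.5,0,-0.8,0,0,0],
    [0.8,0,-0.8,0,0,0],
    [0.9,0,-0.2,0,0,0],
    [0.6,0,0,0,0,0],
    [0,0,0,0,0,0]
  ],
  "jaw": 50
}}

```text
time_s: 10.95
position: [0.4407, 0.0625, 0.0554]
eef_rot: [-0.0, 0.009, 1.0, -0.0]
wrist_force: [-0.0, -0.8, 0.1]
grip_width: 0.0427
gripper_force: 0.0
```

```bash
python3 - <<'E'
from h import *
s=snap('wrist');save(s,'w4');print(bot.get_obs()['position'],s['p'])
g=s['frame'].astype(int); print(proj(s,[[.44,.06,.012],[.5,.06,.012]]))
v,u=np.mgrid[0:480,0:640]; P=cloud(s,np.c_[u.ravel(),v.ravel()]); d=s['depth'].ravel()
m=(P[:,2]>.009)&(P[:,2]<.016)&(d>0)&(P[:,0]<.56)&(P[:,0]>.36)&(P[:,1]>0)&(P[:,1]<.13)
Q=P[m]; print(len(Q)); 
for x in np.arange(.37,.56,.01):
    q=Q[abs(Q[:,0]-x)<.003]; 
    if len(q)>5: print(x.round(3),len(q),np.percentile(q[:,1],[2,50,98]).round(4),np.median(q[:,2]).round(4))
print(np.percentile(Q[:,0],[.5,99.5]))
E
```

```text
[0.44172944 0.06259516 0.05535618] [0.36529516 0.06525948 0.22301898]
[[315.93677748 253.99621061]
 [318.13571843 347.68501928]]
10885
0.42 23 [0.0579 0.0648 0.0709] 0.0108
0.43 288 [0.0564 0.0636 0.0713] 0.012
0.44 277 [0.0561 0.0639 0.0712] 0.0119
0.45 273 [0.0558 0.0638 0.0711] 0.012
0.46 256 [0.0562 0.0636 0.0711] 0.012
0.47 839 [0.0397 0.0634 0.0872] 0.0118
0.48 766 [0.0398 0.0638 0.0874] 0.012
0.49 771 [0.0395 0.0637 0.087 ] 0.0122
0.5 716 [0.0396 0.0635 0.0871] 0.0127
0.51 673 [0.0395 0.0628 0.0872] 0.0126
0.52 620 [0.0391 0.0632 0.0868] 0.0122
0.53 636 [0.0393 0.063  0.0868] 0.012
0.54 517 [0.0389 0.0636 0.087 ] 0.0119
[0.42350662 0.54164073]
```

>>> {"fn": "servo_tool", "kwargs": {
  "motion": [
    [0.15,0.04,0.4,0,0,0],
    [0,0,0.4,0,0,0],
    [0,0,0,0,0,0],
    [0,0,0,0,0,0]
  ],
  "jaw": 30
}}

```text
time_s: 11.5
position: [0.4378, 0.0636, 0.0349]
eef_rot: [-0.0, 0.009, 1.0, -0.0]
wrist_force: [-0.2, -0.2, -0.4]
grip_width: 0.0256
gripper_force: 0.0
```

```bash
python3 - <<'E'
from h import *
s=snap('wrist');save(s,'w5');o=bot.get_obs();p=o['position'];print(p,o['grip_width'])
v,u=np.mgrid[0:480,0:640]; P=cloud(s,np.c_[u.ravel(),v.ravel()]); d=s['depth'].ravel()
m=(P[:,2]>.018)&(P[:,2]<.09)&(d>0)&(abs(P[:,0]-p[0])<.02)&(abs(P[:,1]-p[1])<.05)
Q=P[m]; print(np.histogram(Q[:,2]-p[2],bins=np.arange(-.02,.06,.004)))
q=Q[Q[:,2]-p[2]<np.percentile(Q[:,2]-p[2],.5)+.004]; print(q[::max(1,len(q)//10)].round(4))
E
```

```text
[0.43802403 0.06362593 0.03514243] 0.02594566247746827
(array([  0,   0,   0,   0,   0,   0,   0,   0,   0,   0,   0,  55, 243,
       404, 480, 521, 553, 623, 453]), array([-0.02 , -0.016, -0.012, -0.008, -0.004,  0.   ,  0.004,  0.008,
        0.012,  0.016,  0.02 ,  0.024,  0.028,  0.032,  0.036,  0.04 ,
        0.044,  0.048,  0.052,  0.056]))
[[0.4282 0.0467 0.0648]
 [0.4289 0.0522 0.0635]
 [0.4289 0.0837 0.0646]
 [0.4298 0.082  0.0635]
 [0.4325 0.0781 0.0638]
 [0.4362 0.0525 0.0608]
 [0.4389 0.0781 0.0607]
 [0.4413 0.078  0.0611]
 [0.4446 0.0521 0.0609]
 [0.4468 0.0522 0.0633]
 [0.4495 0.0778 0.0646]]
```

>>> {"fn": "servo_tool", "kwargs": {
  "motion": [
    [0,0,0.6,0,0,0],
    [0,0,0.7,0,0,0],
    [0,0,0.5,0,0,0],
    [0,0,0.3,0,0,0],
    [0,0,0.06,0,0,0],
    [0,0,0,0,0,0]
  ]
}}

```text
time_s: 12.3
position: [0.4382, 0.0637, -0.0186]
eef_rot: [0.0, 0.009, 1.0, 0.0]
wrist_force: [0.4, -0.0, -1.6]
grip_width: 0.0255
gripper_force: 0.0
```

>>> {"fn": "servo_tool", "kwargs": {
  "motion": [
    [0,0,0,0,0,0],
    [0,0,0,0,0,0],
    [0,0,0,0,0,0],
    [0,0,0,0,0,0]
  ],
  "jaw": 5,
  "grip_force": 100
}}

```text
time_s: 12.8
position: [0.4384, 0.0636, -0.018]
eef_rot: [0.001, 0.009, 1.0, 0.0]
wrist_force: [-1.7, -0.4, 4.9]
grip_width: 0.0121
gripper_force: 98.0
```

```bash
python3 - <<'E'
from h import *
s=load('w4')
v,u=np.mgrid[0:480,0:640]; P=cloud(s,np.c_[u.ravel(),v.ravel()]); d=s['depth'].ravel()
t=load('t3');T=load('top0')
# bay from top view edges, z-plane casts: crop2 px/4 + (380,145)
f=lambda a:[[380+x/4,145+y/4] for x,y in a]
print('roof corners z.053',onz(T,f([(207,133),(336,133),(203,282),(338,284)]),.053).round(4).tolist())
print('flare tips',onz(T,f([(201,313),(342,311),(325,314)]),.045).round(4).tolist())
print('pad top',onz(T,f([(76,183),(97,183),(74,243),(95,243)]),.06).round(4).tolist())
print('pointer/blade z.034',onz(T,f([(152,110),(153,185),(313,75),(313,110)]),.034).round(4).tolist())
print('base',onz(T,f([(43,72),(41,331),(510,343),(508,83)]),.012).round(4).tolist())
E
```

```text
roof corners z.053 [[0.6576, -0.0687, 0.053], [0.6575, -0.1366, 0.053], [0.5803, -0.0647, 0.053], [0.5788, -0.1354, 0.053]]
flare tips [[0.5649, -0.0649, 0.045], [0.5653, -0.1393, 0.045], [0.5638, -0.1302, 0.045]]
pad top [[0.631, 0.0013, 0.06], [0.6309, -0.0096, 0.06], [0.6001, 0.0029, 0.06], [0.6001, -0.0079, 0.06]]
pointer/blade z.034 [[0.6728, -0.0437, 0.034], [0.6331, -0.0433, 0.034], [0.6913, -0.1303, 0.034], [0.6726, -0.1297, 0.034]]
base [[0.697, 0.0105, 0.012], [0.5584, 0.0142, 0.012], [0.5498, -0.2402, 0.012], [0.6911, -0.244, 0.012]]
```

>>> {"fn": "servo_tool", "kwargs": {
  "motion": [
    [0,0,-0.4,0,0,0],
    [0,0,-0.8,0,0,0],
    [0,0,-0.8,0,0,0],
    [0,0,-0.56,0,0,0],
    [0,0,0,0,0,0]
  ]
}}

```text
time_s: 13.42
position: [0.4391, 0.0638, 0.0464]
eef_rot: [0.001, 0.009, 1.0, 0.0]
wrist_force: [0.2, 0.6, -1.1]
grip_width: 0.0118
gripper_force: 98.1
```

```bash
python3 - <<'E'
from h import *
T=load('top0');print(onz(T,[[481,308]],.088),onz(T,[[473,306]],.06))
plan([.444,-.1018,.046],88.8,9)
E
```

```text
[[ 0.39131255 -0.15584525  0.088     ]] [[ 0.39366372 -0.14731671  0.06      ]]
max [0.037 0.736 0.002 0.    0.    0.   ]
(9,[-0.036,-0.736,0.002,0.0,0.0,0.0])
```

>>> {"fn": "servo_tool", "kwargs": {
  "motion": [
    [-0.036,-0.736,0,0,0,0],
    [-0.036,-0.736,0,0,0,0],
    [-0.036,-0.736,0,0,0,0],
    [-0.036,-0.736,0,0,0,0],
    [-0.036,-0.736,0,0,0,0],
    [-0.036,-0.736,0,0,0,0],
    [-0.036,-0.736,0,0,0,0],
    [-0.036,-0.736,0,0,0,0],
    [-0.036,-0.736,0,0,0,0],
    [0,0,0,0,0,0]
  ]
}}

```text
time_s: 14.68
position: [0.4425, -0.1027, 0.0445]
eef_rot: [-0.001, 0.01, 1.0, 0.0]
wrist_force: [0.0, 0.1, -2.2]
grip_width: 0.0119
gripper_force: 98.1
```

```bash
python3 - <<'E'
from h import *
s=snap('side');save(s,'s6');t=snap('top');save(t,'t6');print(bot.get_obs()['position'])
a=cv2.resize(s['frame'][220:380,330:510],None,fx=2.2,fy=2.2,interpolation=cv2.INTER_CUBIC); c=cv2.resize(t['frame'][150:310,380:520],None,fx=2.8,fy=2.8,interpolation=cv2.INTER_CUBIC)
im=np.zeros((450,800,3),np.uint8); im[:a.shape[0],:a.shape[1]]=a; im[:c.shape[0],400:400+c.shape[1]]=c;cv2.imwrite('pics/m6.png',im[:,:,::-1])
E
```

```text
[ 0.44244833 -0.1016968   0.04463786]
```

View pics/m6.png

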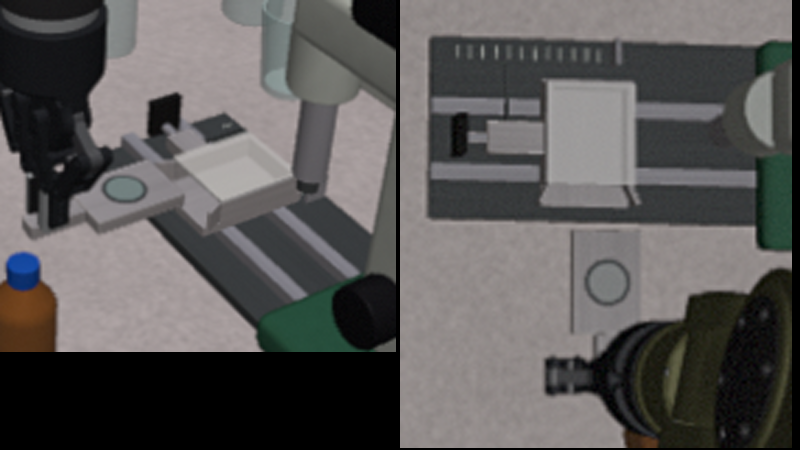

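The carrier is held flat in front of the mouth. In the top crop the plate spans columns 572–640 with its nose edge at row 231, and the bay roof spans 543–636. Next I measure the offset by depth and rays.

```bash
python3 - <<'E'
from h import *
t=load('t6'); f=lambda a:[[380+(x-400)/2.8,150+y/2.8] for x,y in a]
v,u=np.mgrid[140:320,380:520]; uv=np.c_[u.ravel(),v.ravel()]; P=cloud(t,uv)
m=(P[:,0]>.47)&(P[:,0]<.56)&(abs(P[:,1]+.1)<.05)&(P[:,2]>.05)&(P[:,2]<.1); Q=P[m]
A=np.c_[Q[:,0]-.51,Q[:,1]+.1,np.ones(len(Q))]; c=np.linalg.lstsq(A,Q[:,2],rcond=None)[0]; print('plane',c.round(4),len(Q))
print('x ext',np.percentile(Q[:,0],[1,99]))
for x in (.49,.51,.53): 
    q=Q[abs(Q[:,0]-x)<.004]; print(x,np.percentile(q[:,1],[3,97]),q[:,1].mean())
mb=(P[:,0]>.585)&(P[:,0]<.65)&(P[:,2]>.045)&(P[:,2]<.062)&(abs(P[:,1]+.1)<.06);B=P[mb]
for x in (.595,.61,.63,.645):
    q=B[abs(B[:,0]-x)<.006]; print('bay',x,np.percentile(q[:,1],[3,97]),q[:,1].mean(),np.median(q[:,2]))
print('plate',onz(t,f([(573,231),(640,231),(573,333)]),.0745).round(4).tolist())
print('roof',onz(t,f([(545,80),(636,83),(541,186),(635,186)]),.053).round(4).tolist())
print('cheek tips',onz(t,f([(541,205),(630,207),(640,205)]),.045).round(4).tolist())
s=load('s6'); g=lambda a:[[330+x/2.2,220+y/2.2] for x,y in a]
print('side plate L/R top',onz(s,g([(185,197),(101,226),(148,170)]),.0745).round(4).tolist(), 'cheekR/L',onz(s,g([(207,217),(124,140)]),.05).round(4).tolist())
E
```

```text
plane [-0.0089 -0.0187  0.0747] 898
x ext [0.47171642 0.54458227]
0.49 [-0.12809201 -0.08121162] -0.10378305173691409
0.51 [-0.12815259 -0.08128383] -0.10382460524695042
0.53 [-0.12904123 -0.08162049] -0.10475939256489726
bay 0.595 [-0.13068693 -0.06784789] -0.09954555851879889 0.053868057554893545
bay 0.61 [-0.13198904 -0.06823958] -0.09962320135098679 0.053558347980645515
bay 0.63 [-0.13222807 -0.0698006 ] -0.10053142179390154 0.053897807776354334
bay 0.645 [-0.13265626 -0.07056052] -0.10086285448122484 0.053552251958814856
plate [[0.5438, -0.0821, 0.0745], [0.5434, -0.1314, 0.0745], [0.4704, -0.0805, 0.0745]]
roof [[0.6569, -0.0687, 0.053], [0.6546, -0.1372, 0.053], [0.5784, -0.0638, 0.053], [0.5779, -0.1342, 0.053]]
cheek tips [[0.565, -0.0651, 0.045], [0.5629, -0.1321, 0.045], [0.5644, -0.1397, 0.045]]
side plate L/R top [[0.5423, -0.1353, 0.0745], [0.4706, -0.1327, 0.0745], [0.5379, -0.0942, 0.0745]] cheekR/L [[0.5625, -0.1385, 0.05], [0.5647, -0.0238, 0.05]]
```

Relative to the bay, the plate needs about +6.5 mm in y and 28 mm down, then about 105 mm forward (tool -x).

>>> {"fn": "servo_tool", "kwargs": {
  "motion": [
    [0,0.13,0.4,0,0,0],
    [0,0.13,0.45,0,0,0],
    [0,0,0.27,0,0,0],
    [0,0,0,0,0,0]
  ]
}}

```text
time_s: 15.28
position: [0.4424, -0.0952, 0.0163]
eef_rot: [-0.001, 0.009, 1.0, 0.0]
wrist_force: [0.5, 0.6, -1.3]
grip_width: 0.012
gripper_force: 98.1
```

>>> {"fn": "servo_tool", "kwargs": {
  "motion": [
    [-0.3,0,0,0,0,0],
    [-0.4,0,0,0,0,0],
    [-0.4,0,0,0,0,0],
    [-0.4,0,0,0,0,0],
    [0,0,0,0,0,0]
  ]
}}

```text
time_s: 15.9
position: [0.4819, -0.0964, 0.0173]
eef_rot: [0.0, 0.009, 1.0, -0.0]
wrist_force: [0.0, -0.0, -1.4]
grip_width: 0.0117
gripper_force: 98.1
```

```bash
cat > chk.py <<'E'
from h import *
import sys
t=snap('top');save(t,sys.argv[1]); print(bot.get_obs()['position'].round(4),bot.get_obs()['wrist_force'].round(1))
v,u=np.mgrid[140:320,380:520]; P=cloud(t,np.c_[u.ravel(),v.ravel()])
m=(P[:,0]>.49)&(P[:,0]<.565)&(abs(P[:,1]+.1)<.05)&(P[:,2]>.036)&(P[:,2]<.07); Q=P[m]
A=np.c_[Q[:,0]-.54,Q[:,1]+.1,np.ones(len(Q))]; print('plane',np.linalg.lstsq(A,Q[:,2],rcond=None)[0].round(4),len(Q))
for x in np.arange(.5,.56,.015): 
    q=Q[abs(Q[:,0]-x)<.004]; 
    if len(q)>5: print(x,np.percentile(q[:,1],[3,97]).round(4),q[:,1].mean().round(4))
mb=(P[:,0]>.585)&(P[:,0]<.65)&(P[:,2]>.045)&(P[:,2]<.062)&(abs(P[:,1]+.1)<.06);B=P[mb]
print('bay',np.percentile(B[:,1],[3,97]).round(4),B[:,1].mean().round(4))
E
python3 chk.py t7
```

```text
[ 0.4809 -0.0962  0.0171] [ 0.3  0.8 -1. ]
plane [ 0.0101 -0.0164  0.0477] 636
0.5 [-0.0954 -0.0907] -0.0922
0.515 [-0.1072 -0.0748] -0.0896
0.53 [-0.1216 -0.0748] -0.0984
0.545 [-0.122  -0.0753] -0.0983
0.56 [-0.1221 -0.0755] -0.0985
bay [-0.132  -0.0688] -0.0998
```

>>> {"fn": "servo_tool", "kwargs": {
  "motion": [
    [-0.35,0,0.03,0,0,0],
    [-0.4,0,0,0,0,0],
    [-0.4,0,0,0,0,0],
    [-0.4,0,0,0,0,0],
    [-0.4,0,0,0,0,0],
    [0,0,0,0,0,0]
  ]
}}

```text
time_s: 16.7
position: [0.5303, -0.0971, 0.0165]
eef_rot: [0.0, 0.009, 1.0, -0.0]
wrist_force: [0.1, 0.6, -0.1]
grip_width: 0.0118
gripper_force: 98.1
```

>>> {"fn": "servo_tool", "kwargs": {
  "motion": [
    [-0.2,0,0,0,0,0],
    [-0.2,0,0,0,0,0],
    [-0.1,0,0,0,0,0],
    [0,0,0,0,0,0]
  ]
}}

```text
time_s: 17.2
position: [0.542, -0.0974, 0.0165]
eef_rot: [0.0, 0.009, 1.0, -0.0]
wrist_force: [-0.3, -0.7, -1.2]
grip_width: 0.012
gripper_force: 98.1
```

>>> {"fn": "servo_tool", "kwargs": {
  "motion": [
    [-0.1,0,0,0,0,0],
    [-0.1,0,0,0,0,0],
    [0,0,0,0,0,0]
  ]
}}

```text
time_s: 17.58
position: [0.5471, -0.0974, 0.0165]
eef_rot: [0.0, 0.009, 1.0, -0.0]
wrist_force: [0.9, 0.9, -0.9]
grip_width: 0.0118
gripper_force: 98.1
```

>>> {"fn": "servo_tool", "kwargs": {
  "motion": [
    [-0.06,0,0,0,0,0],
    [-0.06,0,0,0,0,0],
    [0,0,0,0,0,0]
  ]
}}

```text
time_s: 17.95
position: [0.55, -0.0975, 0.0165]
eef_rot: [0.0, 0.009, 1.0, -0.0]
wrist_force: [0.2, 0.5, -0.5]
grip_width: 0.012
gripper_force: 98.1
```

>>> {"fn": "servo_tool", "kwargs": {
  "motion": [
    [-0.06,0,0,0,0,0],
    [-0.04,0,0,0,0,0],
    [0,0,0,0,0,0]
  ]
}}

```text
time_s: 18.32
position: [0.5504, -0.0972, 0.0157]
eef_rot: [-0.002, 0.009, 1.0, 0.0]
wrist_force: [-5.2, -0.2, 0.0]
grip_width: 0.0112
gripper_force: 98.3
```

>>> {"fn": "servo_tool", "kwargs": {
  "motion": [
    [-0.06,0,0,0,0,0],
    [-0.04,0,0,0,0,0],
    [0,0,0,0,0,0]
  ]
}}

```text
time_s: 18.7
position: [0.5504, -0.0971, 0.015]
eef_rot: [-0.004, 0.009, 1.0, 0.0]
wrist_force: [-10.6, 0.4, 0.3]
grip_width: 0.0115
gripper_force: 98.4
```

It is home against the back stop (10 N). I'll lower onto the floor and release.

>>> {"fn": "servo_tool", "kwargs": {
  "motion": [
    [0.05,0,0.06,0,0,0],
    [0,0,0.05,0,0,0],
    [0,0,0,0,0,0]
  ]
}}

```text
time_s: 19.08
position: [0.5503, -0.0972, 0.0136]
eef_rot: [-0.003, 0.009, 1.0, 0.0]
wrist_force: [-11.8, 1.3, 9.9]
grip_width: 0.012
gripper_force: 99.5
```

>>> {"fn": "servo_tool", "kwargs": {
  "motion": [
    [0,0,0,0,0,0],
    [0,0,0,0,0,0],
    [0,0,0,0,0,0]
  ],
  "jaw": 30
}}

```text
time_s: 19.45
position: [0.5544, -0.0976, 0.0139]
eef_rot: [0.001, 0.009, 1.0, -0.0]
wrist_force: [-0.3, 1.0, 0.8]
grip_width: 0.0257
gripper_force: 0.0
```

```bash
python3 - <<'E'
from h import *
s=snap('wrist');save(s,'w8');p=bot.get_obs()['position'];print(p)
v,u=np.mgrid[0:480,0:640]; P=cloud(s,np.c_[u.ravel(),v.ravel()])
m=(abs(P[:,1]+.099)<.006)&(P[:,2]>.03)&(P[:,2]<.055)&(P[:,0]<.56)&(P[:,0]>.5);Q=P[m];print(len(Q),np.percentile(Q[:,0],[1,99]))
A=np.c_[Q[:,0]-.54,Q[:,1]+.1,np.ones(len(Q))]; print('plane',np.linalg.lstsq(A,Q[:,2],rcond=None)[0].round(4))
E
```

```text
[ 0.55426786 -0.09763399  0.01388943]
1892 [0.53486847 0.55966529]
plane [0.1245 0.0373 0.0424]
```

>>> {"fn": "servo_tool", "kwargs": {
  "motion": [
    [0,0,-0.2,0,0,0],
    [0,0,-0.7,0,0,0],
    [0,0,-0.9,0,0,0],
    [0,0,-0.9,0,0,0],
    [0.5,0,-0.5,0,0,0],
    [0,0,0,0,0,0]
  ]
}}

```text
time_s: 20.25
position: [0.5407, -0.0974, 0.095]
eef_rot: [0.001, 0.009, 1.0, -0.0]
wrist_force: [0.3, -0.7, -1.2]
grip_width: 0.0252
gripper_force: 0.0
```

```bash
python3 - <<'E'
from h import *
s=snap('wrist');save(s,'w9');p=bot.get_obs()['position'];print(p)
v,u=np.mgrid[0:480,0:640]; P=cloud(s,np.c_[u.ravel(),v.ravel()])
for x in np.arange(.52,.6,.005):
    q=P[(abs(P[:,0]-x)<.0015)&(abs(P[:,1]+.1)<.004)]; 
    if len(q): print(x.round(3),np.median(q[:,2]).round(4),end=';')
w=s['frame']; t=snap('side');save(t,'s9');T=snap('top');save(T,'t9')
a=w[::2,::2]; b=cv2.resize(t['frame'][230:350,340:480],None,fx=3,fy=3,interpolation=cv2.INTER_CUBIC);c=cv2.resize(T['frame'][150:270,380:520],None,fx=2.5,fy=2.5)
im=np.zeros((600,800,3),np.uint8);im[:240,:320]=a;im[:360,330:750]=b;im[250:550,:350][:, :]=c[:,:350];cv2.imwrite('pics/m9.png',im[:,:,::-1])
E
```

```text
[ 0.54070453 -0.09736037  0.09414029]
0.52 0.0001;0.525 -0.0003;0.53 0.2006;0.535 0.0368;0.54 0.0433;0.545 0.0435;0.55 0.0442;0.555 0.0438;0.56 0.0438;0.565 0.044;0.57 0.0437;0.575 0.0439;0.58 0.044;0.585 0.0521;0.59 0.0529;0.595 0.053;
```

View pics/m9.png

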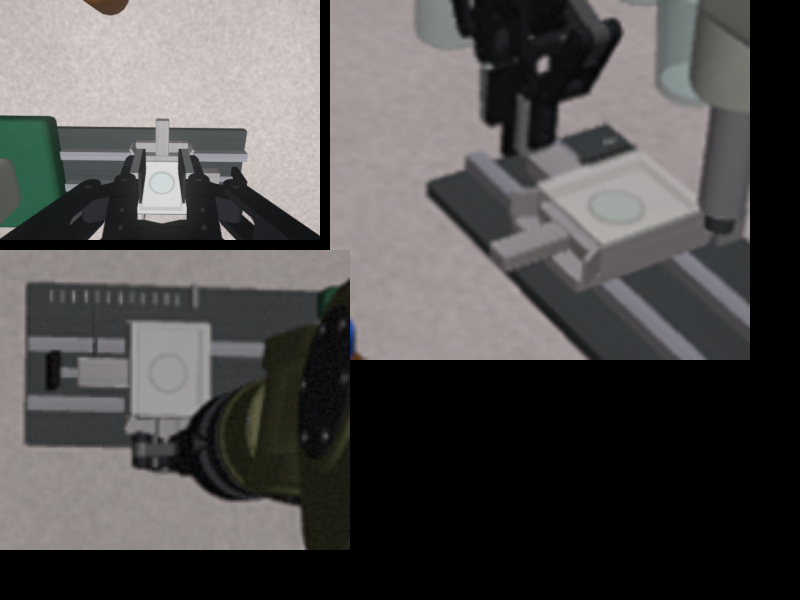

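The carrier lies flat in the bay (handle top at z 0.044). Next I check that it is fully home, comparing the handle end with the roof edge (expected 47.5 mm) and the visible front plate edge.

```bash
python3 - <<'E'
from h import *
s=load('w9')
v,u=np.mgrid[0:480,0:640]; P=cloud(s,np.c_[u.ravel(),v.ravel()])
uu=int(round(proj(s,[[.56,-.0995,.044]])[0,0])); print('col',uu)
for c in (uu-6,uu,uu+6):
    rows=np.arange(225,440,1); C=cloud(s,np.c_[np.full(len(rows),c),rows]); z=C[:,2]
    a=[i for i in range(1,len(z)) if abs(z[i]-z[i-1])>.004]; print(c,[(int(rows[i]),C[i-1].round(4).tolist(),C[i].round(4).tolist()) for i in a][:6])
    g=s['frame'][225:440,c].mean(1); print([(int(rows[i]),int(g[i]),int(g[i+1])) for i in range(len(g)-1) if abs(g[i+1]-g[i])>14])
    r=[int(rows[i]) for i in range(len(g)-1) if abs(g[i+1]-g[i])>14]
    print(onz(s,[[c,x+.5] for x in r],.044)[:,0].round(4), onz(s,[[c,x+.5] for x in r],.053)[:,0].round(4))
E
```

```text
col 318
312 [(237, [0.5453, -0.1036, -0.0], [0.5355, -0.1025, 0.034]), (321, [0.5861, -0.1035, 0.0431], [0.5829, -0.1033, 0.05]), (427, [0.6572, -0.1051, 0.0527], [0.696, -0.1072, 0.0113]), (428, [0.696, -0.1072, 0.0113], [0.7074, -0.1077, 0.0001])]
[(235, 196, 175), (236, 175, 143), (237, 143, 125), (240, 122, 137), (241, 137, 162), (311, 145, 163), (320, 163, 146), (322, 151, 184), (323, 184, 210), (425, 212, 192), (426, 192, 150), (428, 159, 184)]
[0.5316 0.5322 0.5327 0.5345 0.5351 0.5798 0.5859 0.5873 0.588  0.6647
 0.6656 0.6672] [0.5288 0.5294 0.53   0.5317 0.5323 0.5751 0.5809 0.5822 0.5829 0.6565
 0.6573 0.6589]
318 [(237, [0.5452, -0.0995, 0.0004], [0.5355, -0.0989, 0.0344]), (321, [0.5856, -0.0998, 0.044], [0.5823, -0.0997, 0.0513]), (427, [0.6567, -0.1012, 0.0533], [0.6964, -0.1025, 0.011]), (428, [0.6964, -0.1025, 0.011], [0.7071, -0.1029, 0.0004])]
[(235, 186, 152), (236, 152, 117), (240, 117, 144), (241, 144, 174), (320, 169, 150), (322, 153, 183), (323, 183, 210), (425, 212, 193), (426, 193, 152), (428, 159, 182)]
[0.5316 0.5322 0.5346 0.5352 0.586  0.5873 0.588  0.6648 0.6656 0.6673] [0.5289 0.5294 0.5317 0.5323 0.581  0.5823 0.583  0.6566 0.6574 0.659 ]
324 [(237, [0.5456, -0.0954, -0.0005], [0.5356, -0.0953, 0.0343]), (321, [0.5857, -0.0961, 0.0439], [0.5831, -0.0961, 0.0498]), (427, [0.6566, -0.0973, 0.0535], [0.6952, -0.0979, 0.0124]), (429, [0.6965, -0.0979, 0.012], [0.7084, -0.0981, 0.0002])]
[(235, 193, 160), (236, 160, 120), (240, 119, 143), (241, 143, 172), (320, 171, 153), (322, 152, 180), (323, 180, 210), (425, 214, 196), (426, 196, 150), (428, 145, 169)]
[0.5317 0.5323 0.5347 0.5353 0.586  0.5874 0.5881 0.6649 0.6657 0.6674] [0.5289 0.5295 0.5318 0.5324 0.581  0.5824 0.583  0.6567 0.6574 0.659 ]
```

The handle end is 47.8 mm in front of the roof edge, so the carrier is home. Now I move round to the pad with the jaws shut and the fingers turned so that their flat sides push.

```bash
python3 - <<'E'
from h import *
plan([.6155,.045,.09],-1.2,10)
E
```

```text
max [0.523 0.643 0.013 0.    0.    0.2  ]
[[-0.29,0.574,0.013,0.0,0.0,0.2],[-0.196,0.613,0.013,0.0,0.0,0.2],[-0.098,0.636,0.013,0.0,0.0,0.2],[0.003,0.643,0.013,0.0,0.0,0.2],[0.104,0.635,0.013,0.0,0.0,0.2],[0.202,0.611,0.013,0.0,0.0,0.2],[0.295,0.571,0.013,0.0,0.0,0.2],[0.381,0.518,0.013,0.0,0.0,0.2],[0.458,0.452,0.013,0.0,0.0,0.2],[0.523,0.374,0.013,0.0,0.0,0.2]]
```

>>> {"fn": "servo_tool", "kwargs": {
  "motion": [
    [-0.29,0.57,0,0,0,0.2],
    [-0.2,0.61,0,0,0,0.2],
    [-0.1,0.64,0,0,0,0.2],
    [0,0.64,0,0,0,0.2],
    [0.1,0.64,0,0,0,0.2],
    [0.2,0.61,0,0,0,0.2],
    [0.3,0.57,0,0,0,0.2],
    [0.38,0.52,0,0,0,0.2],
    [0.46,0.45,0,0,0,0.2],
    [0.52,0.37,0,0,0,0.2]
  ],
  "jaw": 0,
  "grip_force": 40
}}

```text
time_s: 21.65
position: [0.6157, 0.0453, 0.0924]
eef_rot: [-0.001, 0.715, 0.699, -0.001]
wrist_force: [0.9, 0.2, -0.2]
grip_width: 0.0002
gripper_force: 0.0
```

```bash
python3 - <<'E'
from h import *
s=snap('wrist');save(s,'w10');o=bot.get_obs();p=o['position'];print(p,o['eef_rot'],o['grip_width'])
v,u=np.mgrid[0:480,0:640]; P=cloud(s,np.c_[u.ravel(),v.ravel()])
m=(P[:,2]>.07)&(abs(P[:,0]-p[0])<.025)&(abs(P[:,1]-p[1])<.03)&(P[:,2]<.15);Q=P[m]
print('tip',(np.percentile(Q[:,2],[.5,2])-p[2]).round(4))
m=(abs(P[:,0]-.6155)<.025)&(abs(P[:,1])<.03)&(P[:,2]>.03)&(P[:,2]<.07);Q=P[m];print('pad',len(Q),[np.percentile(Q[:,i],[2,50,98]).round(4).tolist() for i in range(3)])
print(proj(s,[[.6155,.002,.06],[.673,-.0437,.034],[.68,-.13,.034]]))
cv2.imwrite('pics/w10s.png',s['frame'][:,:,::-1])
E
```

```text
[0.61668101 0.04704362 0.09250409] [-7.07560066e-04  7.16272709e-01  6.97820099e-01  1.25929941e-04] -0.00010462273845831658
tip [0.0292 0.0304]Traceback (most recent call last):
  File "<stdin>", line 6, in <module>
    return _quantile_unchecked(
        a, q, axis, out, overwrite_input, method, keepdims, weights)
    return _ureduce(a,
                    func=_quantile_ureduce_func,
    ...<5 lines>...
                    overwrite_input=overwrite_input,
                    method=method)
    r = func(a, **kwargs)
    result = _quantile(arr,
                       quantiles=q,
    ...<2 lines>...
                       out=out,
                       weights=wgt)
    slices_having_nans = np.isnan(arr[-1, ...])
                                  ~~~^^^^^^^^^
IndexError: index -1 is out of bounds for axis 0 with size 0
```

>>> {"fn": "servo_tool", "kwargs": {
  "motion": [
    [0,0,0.6,0,0,0],
    [0,0,0.8,0,0,0],
    [0,0,0.8,0,0,0],
    [0,0,0.7,0,0,0],
    [0,0,0.3,0,0,0],
    [-0.4,0,0,0,0,0],
    [-0.4,0,0,0,0,0],
    [0,0,0,0,0,0]
  ]
}}

```text
time_s: 22.7
position: [0.6164, 0.0237, 0.0146]
eef_rot: [0.001, 0.714, 0.7, 0.0]
wrist_force: [0.7, 0.4, 0.3]
grip_width: 0.0002
gripper_force: 0.0
```

>>> {"fn": "servo_tool", "kwargs": {
  "motion": [
    [-0.3,0,0,0,0,0],
    [-0.2,0,0,0,0,0],
    [-0.2,0,0,0,0,0],
    [0,0,0,0,0,0]
  ]
}}

```text
time_s: 23.2
position: [0.6156, 0.008, 0.014]
eef_rot: [-0.001, 0.713, 0.701, 0.001]
wrist_force: [-1.0, 4.1, 1.9]
grip_width: -0.0001
gripper_force: 2.1
```

>>> {"fn": "servo_tool", "kwargs": {
  "motion": [
    [-0.2,0,0,0,0,0],
    [-0.2,0,0,0,0,0],
    [-0.2,0,0,0,0,0],
    [-0.2,0,0,0,0,0],
    [-0.2,0,0,0,0,0],
    [0,0,0,0,0,0]
  ]
}}

```text
time_s: 23.95
position: [0.6148, -0.0162, 0.014]
eef_rot: [-0.001, 0.713, 0.701, 0.001]
wrist_force: [-1.3, 6.1, 4.5]
grip_width: -0.0001
gripper_force: 3.1
```

>>> {"fn": "servo_tool", "kwargs": {
  "motion": [
    [-0.2,0,0,0,0,0],
    [-0.2,0,0,0,0,0],
    [-0.2,0,0,0,0,0],
    [-0.2,0,0,0,0,0],
    [-0.2,0,0,0,0,0],
    [-0.2,0,0,0,0,0],
    [0,0,0,0,0,0]
  ]
}}

```text
time_s: 24.82
position: [0.614, -0.0462, 0.014]
eef_rot: [-0.001, 0.713, 0.701, 0.001]
wrist_force: [-1.2, 6.7, 4.8]
grip_width: -0.0001
gripper_force: 3.1
```

```bash
python3 - <<'E'
from h import *
T=snap('top');save(T,'t11');s=snap('side');save(s,'s11')
c=cv2.resize(T['frame'][145:245,385:525],None,fx=4,fy=4,interpolation=cv2.INTER_CUBIC)
cv2.imwrite('pics/m11.png',c[:,:,::-1])
E
```

```text
(no output)
```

View pics/m11.png

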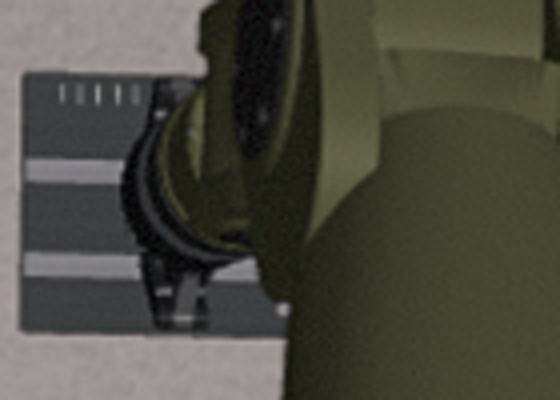

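Occluded, as expected at this pose: only the arm over the stage is visible. I'll push another 20 mm, then back off and measure pointer and blade numerically.

>>> {"fn": "servo_tool", "kwargs": {
  "motion": [
    [-0.2,0,0,0,0,0],
    [-0.2,0,0,0,0,0],
    [-0.2,0,0,0,0,0],
    [-0.2,0,0,0,0,0],
    [0,0,0,0,0,0]
  ]
}}

```text
time_s: 25.55
position: [0.6134, -0.0662, 0.0139]
eef_rot: [-0.001, 0.713, 0.701, 0.001]
wrist_force: [-3.2, 6.9, 5.2]
grip_width: 0.0002
gripper_force: 3.1
```

>>> {"fn": "servo_tool", "kwargs": {
  "motion": [
    [0.5,0,0,0,0,0],
    [0.8,0,-0.4,0,0,0],
    [0.8,0,-1,0,0,0],
    [0.8,0,-1,0,0,0],
    [0.8,0,-1,0,0,0],
    [0.4,-0.5,-0.6,0,0,0],
    [0,0,0,0,0,0],
    [0,0,0,0,0,0]
  ]
}}

```text
time_s: 26.55
position: [0.6027, 0.0347, 0.113]
eef_rot: [-0.0, 0.713, 0.701, -0.001]
wrist_force: [0.9, -0.7, -0.4]
grip_width: 0.0001
gripper_force: 0.0
```

```bash
cat > gap.py <<'E'
from h import *
import sys
n=sys.argv[1]
T=snap('top');save(T,'t'+n);s=snap('wrist');save(s,'w'+n);print(bot.get_obs()['position'].round(4),s['fx'])
for nm,S in (('w',s),('t',T)):
    print(nm,proj(S,[[.673,-.12,.034],[.673,-.13,.034],[.691,-.13,.034],[.64,-.11,.034]]).round(1).tolist())
    # heights of things on a line across pointer/blade region
    v,u=np.mgrid[0:480,0:640]; uv=np.c_[u.ravel(),v.ravel()]; P=cloud(S,uv)
    m=(P[:,0]>.625)&(P[:,0]<.70)&(P[:,1]>-.145)&(P[:,1]<-.03)&(P[:,2]>.024)&(S['depth'].ravel()>0)&(P[:,2]<.06); Q=P[m]
    for x in np.arange(.64,.70,.006):
        q=Q[abs(Q[:,0]-x)<.003]
        if len(q): 
            h,e=np.histogram(q[:,1],bins=np.arange(-.146,-.028,.004)); print(x.round(3),[(float(e[i].round(3)),int(h[i]),float(np.max(q[(q[:,1]>=e[i])&(q[:,1]<e[i+1]),2]).round(4))) for i in range(len(h)) if h[i]])
E
python3 gap.py 12
```

```text
[0.6026 0.0344 0.1126] 400.2736868465249
w [[417.0, 433.4], [416.3, 444.0], [439.9, 443.7], [373.8, 423.2]]
0.694 [(-0.126, 1, 0.0244)]
t [[453.7, 172.3], [458.4, 172.3], [458.1, 163.9], [449.5, 187.9]]
```

```bash
python3 - <<'E'
from h import *
T=load('t12');g=T['frame'].mean(2).astype(int)
print('top cols 440-466')
for r in range(162,194,2): print(r,g[r,440:467].tolist())
s=load('w12');g=s['frame'].mean(2).astype(int)
print('wrist rows 405-460 at cols')
for c in range(384,446,5): print(c,g[405:460,c].tolist())
E
```

```text
top cols 440-466
162 [83, 81, 82, 80, 81, 80, 81, 78, 80, 76, 80, 78, 78, 77, 75, 75, 74, 72, 73, 74, 73, 72, 71, 68, 70, 68, 69]
164 [86, 83, 81, 79, 76, 75, 77, 76, 73, 75, 72, 75, 75, 75, 71, 75, 73, 72, 71, 74, 71, 71, 72, 71, 72, 70, 70]
166 [85, 81, 83, 82, 80, 80, 78, 76, 77, 79, 76, 78, 76, 75, 74, 72, 75, 71, 74, 74, 73, 70, 73, 71, 68, 70, 68]
168 [87, 84, 80, 82, 82, 81, 81, 78, 76, 79, 75, 75, 74, 78, 76, 77, 74, 74, 74, 72, 73, 74, 72, 72, 72, 71, 71]
170 [81, 84, 82, 80, 80, 84, 81, 80, 80, 80, 76, 76, 77, 76, 74, 76, 74, 78, 75, 73, 74, 74, 75, 75, 71, 72, 72]
172 [81, 82, 82, 81, 81, 80, 81, 83, 81, 81, 79, 78, 77, 75, 77, 77, 75, 75, 75, 77, 74, 74, 72, 74, 70, 75, 75]
174 [80, 78, 81, 83, 80, 81, 79, 82, 82, 82, 79, 81, 80, 79, 76, 78, 77, 75, 77, 76, 76, 75, 76, 75, 75, 75, 76]
176 [79, 79, 80, 85, 80, 81, 78, 83, 81, 81, 81, 82, 81, 80, 80, 79, 77, 78, 78, 77, 77, 76, 75, 80, 76, 81, 79]
178 [76, 78, 77, 82, 83, 82, 79, 80, 81, 83, 84, 84, 80, 84, 83, 81, 80, 81, 79, 76, 76, 79, 76, 78, 79, 81, 77]
180 [77, 79, 78, 80, 83, 80, 78, 75, 74, 71, 72, 72, 72, 70, 69, 6
[... 2991 characters left out ...]
6, 17, 20]
434 [35, 35, 34, 34, 34, 35, 35, 34, 34, 35, 35, 34, 35, 33, 34, 33, 34, 33, 32, 32, 31, 31, 30, 31, 31, 31, 30, 32, 29, 27, 28, 27, 25, 24, 22, 18, 18, 17, 16, 15, 18, 18, 19, 18, 18, 15, 19, 18, 18, 17, 18, 19, 17, 14, 17]
439 [35, 34, 35, 35, 34, 34, 35, 34, 34, 34, 46, 63, 86, 104, 114, 112, 100, 88, 79, 71, 63, 46, 29, 23, 18, 17, 19, 19, 18, 19, 20, 17, 19, 17, 19, 17, 18, 17, 19, 18, 17, 16, 16, 17, 17, 17, 16, 18, 17, 15, 17, 16, 19, 17, 17]
444 [36, 35, 36, 36, 35, 35, 34, 34, 35, 34, 36, 34, 40, 71, 121, 159, 173, 176, 174, 171, 170, 169, 170, 161, 133, 87, 44, 21, 18, 19, 18, 18, 19, 19, 19, 17, 18, 18, 18, 17, 16, 18, 16, 18, 19, 18, 17, 17, 16, 18, 15, 18, 17, 14, 17]
```

```bash
python3 - <<'E'
from h import *
plan([.735,-.035,.13],88.8,10)
E
```

```text
max [0.598 0.534 0.071 0.    0.    0.2  ]
[[-0.268,0.534,-0.071,0.0,0.0,-0.2],[-0.348,0.486,-0.07,0.0,0.0,-0.2],[-0.42,0.426,-0.07,0.0,0.0,-0.2],[-0.481,0.355,-0.07,0.0,0.0,-0.2],[-0.53,0.275,-0.07,0.0,0.0,-0.2],[-0.567,0.189,-0.07,0.0,0.0,-0.2],[-0.59,0.098,-0.07,0.0,0.0,-0.2],[-0.598,0.005,-0.07,0.0,0.0,-0.2],[-0.591,-0.088,-0.07,0.0,0.0,-0.2],[-0.57,-0.18,-0.07,0.0,0.0,-0.2]]
```

>>> {"fn": "servo_tool", "kwargs": {
  "motion": [
    [-0.27,0.53,-0.07,0,0,-0.2],
    [-0.35,0.49,-0.07,0,0,-0.2],
    [-0.42,0.43,-0.07,0,0,-0.2],
    [-0.48,0.36,-0.07,0,0,-0.2],
    [-0.53,0.28,-0.07,0,0,-0.2],
    [-0.57,0.19,-0.07,0,0,-0.2],
    [-0.59,0.1,-0.07,0,0,-0.2],
    [-0.6,0,-0.07,0,0,-0.2],
    [-0.59,-0.09,-0.07,0,0,-0.2],
    [-0.57,-0.18,-0.07,0,0,-0.2]
  ]
}}

```text
time_s: 27.9
position: [0.7361, -0.0353, 0.1298]
eef_rot: [-0.001, 0.007, 1.0, -0.0]
wrist_force: [1.0, -0.5, 0.1]
grip_width: 0.0003
gripper_force: 0.0
```

>>> {"fn": "servo_tool", "kwargs": {
  "motion": [
    [0,0,0,0,0,0],
    [0,0,0,0,0,0]
  ]
}}

```text
time_s: 28.15
position: [0.7354, -0.0344, 0.1302]
eef_rot: [-0.001, 0.01, 1.0, 0.0]
wrist_force: [-0.1, -0.1, 0.3]
grip_width: -0.0002
gripper_force: 0.0
```

```bash
python3 - <<'E'
from h import *
s=snap('wrist');save(s,'w13');T=snap('top');save(T,'t13');print(bot.get_obs()['position'],bot.get_obs()['eef_rot'],s['p'])
g=s['frame'].mean(2).astype(int)
for x in (.655,.665,.672,.678,.684,.69):
    Y=np.arange(-.145,-.085,.001); q=proj(s,[[x,y,.034] for y in Y]); 
    vals=cv2.remap(g.astype(np.float32),q[None,:,0].astype(np.float32),q[None,:,1].astype(np.float32),cv2.INTER_LINEAR)[0]
    print(x,q[0].round(1),q[-1].round(1),vals.astype(int).tolist())
v,u=np.mgrid[0:480,0:640]; P=cloud(s,np.c_[u.ravel(),v.ravel()])
m=(P[:,0]>.665)&(P[:,0]<.70)&(P[:,1]>-.145)&(P[:,1]<-.10)&(P[:,2]>.022)&(P[:,2]<.06);print(len(P[m]),[np.percentile(P[m][:,i],[3,50,97]).round(4).tolist() for i in range(3)] if m.any() else 0)
E
```

```text
[ 0.73549288 -0.03406753  0.13078941] [-4.82504308e-04  9.63217224e-03  9.99953492e-01  4.88531673e-05] [ 0.66021533 -0.03147319  0.29801789]
0.655 [141.4 109.1] [235.7 107.3] [98, 77, 75, 77, 77, 77, 74, 76, 76, 76, 77, 77, 77, 76, 76, 76, 76, 77, 77, 76, 76, 77, 77, 77, 77, 77, 77, 77, 77, 77, 77, 77, 78, 78, 70, 57, 67, 77, 77, 77, 77, 76, 77, 77, 77, 77, 76, 77, 77, 77, 77, 77, 77, 77, 78, 77, 77, 77, 77, 77]
0.665 [143.9 125.8] [237.1 123.9] [76, 76, 77, 76, 76, 76, 77, 77, 77, 77, 77, 77, 77, 77, 77, 77, 78, 78, 77, 77, 78, 78, 78, 78, 77, 78, 78, 77, 78, 79, 78, 78, 79, 80, 68, 57, 73, 78, 78, 78, 79, 79, 79, 78, 78, 78, 78, 78, 78, 78, 78, 79, 79, 79, 78, 79, 78, 79, 79, 78]
0.672 [145.7 137.2] [238.  135.4] [76, 77, 77, 77, 77, 77, 77, 77, 77, 78, 78, 77, 77, 77, 77, 78, 78, 78, 78, 77, 78, 78, 78, 78, 77, 79, 79, 79, 79, 80, 79, 80, 80, 79, 68, 64, 77, 80, 80, 79, 79, 79, 80, 80, 80, 80, 80, 80, 80, 80, 81, 80, 81, 81, 81, 81, 80, 80, 80, 80]
0.678 [147.1 146.8] [238.8 145. ] [76, 77, 76, 76, 77, 77, 77, 77, 77, 77, 77, 78, 77, 77, 78, 78, 77, 81, 109, 146, 153, 131, 87, 72, 72, 73, 72, 72, 74, 78, 78, 79, 79, 78, 79, 83, 88, 83, 78, 78, 79, 79, 79, 79, 80, 82, 81, 79, 79, 79, 80, 79, 79, 79, 79, 80, 79, 79, 79, 79]
0.684 [148.5 156.3] [239.6 154.5] [78, 79, 79, 79, 78, 78, 79, 79, 79, 79, 79, 79, 79, 80, 79, 79, 79, 83, 116, 148, 150, 124, 83, 73, 73, 74, 74, 75, 76, 79, 79, 80, 80, 80, 81, 125, 161, 110, 81, 80, 81, 81, 80, 81, 112, 162, 125, 82, 82, 81, 81, 81, 82, 99, 149, 136, 88, 82, 82, 82]
0.69 [149.9 165.7] [240.3 163.9] [78, 78, 78, 78, 78, 78, 78, 78, 78, 79, 78, 79, 79, 79, 79, 79, 79, 86, 126, 156, 155, 120, 80, 75, 74, 76, 75, 75, 77, 80, 80, 80, 81, 81, 81, 81, 80, 81, 81, 81, 81, 81, 81, 81, 81, 82, 82, 81, 81, 82, 82, 81, 82, 82, 83, 82, 83, 82, 82, 82]
415 [[0.6663, 0.6827, 0.6945], [-0.127, -0.1244, -0.1106], [0.0227, 0.0333, 0.0368]]
```

The pointer line is at y ≈ -0.110 and the blade top at -0.1254, a gap of about 15 mm if they are at equal height. Next I check the pointer height in depth.

```bash
python3 - <<'E'
from h import *
s=load('w13');z=[]
for x in np.arange(.645,.673,.002):
    q=proj(s,[[x,y,.034] for y in (-.1105,-.110,-.1095)]); C=cloud(s,q.round()); z.append(C[:,2].round(4).tolist())
print(z)
q=proj(s,[[x,-.1255,.034] for x in np.arange(.676,.694,.003)]); print(cloud(s,q.round())[:,2].round(4))
# cross-check: top view rays
T=load('t13');g=T['frame'].mean(2).astype(np.float32)
for x in (.655,.66,.665,.68,.684,.688):
    Y=np.arange(-.145,-.095,.001);q=proj(T,[[x,y,.034] for y in Y]).astype(np.float32);print(x,cv2.remap(g,q[None,:,0],q[None,:,1],cv2.INTER_LINEAR)[0].astype(int).tolist())
E
```

```text
[[0.0362, 0.0362, 0.0343], [0.0353, 0.0345, 0.0225], [0.0362, 0.0343, 0.0327], [0.0347, 0.0328, 0.0328], [0.0363, 0.0336, 0.0117], [0.0341, 0.0341, 0.0314], [0.0341, 0.0325, 0.0123], [0.0358, 0.0332, 0.0133], [0.0347, 0.0347, 0.0122], [0.0342, 0.0306, 0.0123], [0.0354, 0.0326, 0.0123], [0.0327, 0.0118, 0.0118], [0.0337, 0.0124, 0.0119], [0.0346, 0.0321, 0.0117], [0.0124, 0.0112, 0.0112]]
[0.034  0.034  0.0351 0.0336 0.034  0.0335]
0.655 [35, 33, 33, 33, 33, 32, 31, 31, 31, 31, 31, 30, 29, 28, 27, 27, 27, 27, 29, 34, 44, 54, 62, 68, 68, 69, 68, 67, 65, 63, 59, 56, 57, 60, 64, 67, 69, 69, 69, 68, 67, 67, 68, 68, 68, 67, 67, 67, 67, 68]
0.66 [36, 34, 33, 33, 33, 33, 33, 33, 33, 30, 28, 29, 29, 28, 27, 27, 27, 28, 30, 35, 44, 52, 60, 66, 67, 68, 67, 66, 65, 63, 60, 57, 58, 61, 63, 65, 66, 66, 66, 65, 65, 65, 66, 66, 66, 66, 65, 64, 64, 65]
0.665 [37, 34, 32, 30, 32, 35, 35, 33, 31, 30, 29, 28, 28, 29, 29, 28, 28, 29, 31, 37, 44, 53, 63, 68, 67, 66, 67, 67, 65, 64, 60, 57, 57, 57, 60, 65, 67, 67, 66, 66, 66, 65, 65, 67, 68, 68, 67, 66, 64, 64]
0.68 [36, 36, 35, 34, 34, 33, 33, 32, 31, 30, 30, 31, 30, 28, 27, 25, 26, 30, 36, 45, 54, 58, 62, 62, 63, 63, 63, 63, 64, 71, 85, 95, 98, 97, 81, 66, 64, 62, 78, 95, 103, 107, 101, 88, 77, 70, 65, 66, 70, 87]
0.684 [35, 35, 34, 34, 35, 36, 35, 35, 33, 31, 30, 28, 28, 28, 27, 27, 28, 31, 36, 43, 50, 56, 61, 63, 65, 66, 66, 65, 65, 68, 73, 77, 80, 79, 71, 65, 66, 66, 77, 87, 93, 98, 92, 82, 74, 67, 65, 68, 74, 86]
0.688 [37, 36, 35, 34, 33, 32, 32, 31, 29, 28, 26, 25, 25, 26, 26, 25, 28, 33, 41, 52, 60, 65, 69, 69, 69, 70, 70, 69, 68, 67, 65, 65, 65, 65, 66, 66, 67, 68, 66, 65, 66, 67, 66, 65, 64, 63, 63, 63, 63, 62]
```

Both are at z ≈ 0.0345, and the gap is 15.0 mm. I go back to the pad and tap again for about 13.5 mm.

```bash
python3 - <<'E'
from h import *
plan([.614,-.022,.09],-1.2,10)
E
```

```text
max [0.487 0.475 0.164 0.    0.    0.2  ]
[[0.487,0.039,0.164,0.0,0.0,0.2],[0.487,-0.038,0.164,0.0,0.0,0.2],[0.475,-0.114,0.164,0.0,0.0,0.2],[0.451,-0.187,0.163,0.0,0.0,0.2],[0.416,-0.255,0.163,0.0,0.0,0.2],[0.371,-0.317,0.163,0.0,0.0,0.2],[0.317,-0.371,0.163,0.0,0.0,0.2],[0.255,-0.416,0.163,0.0,0.0,0.2],[0.187,-0.451,0.163,0.0,0.0,0.2],[0.114,-0.475,0.163,0.0,0.0,0.2]]
```

>>> {"fn": "servo_tool", "kwargs": {
  "motion": [
    [0.49,0.04,0.16,0,0,0.2],
    [0.49,-0.04,0.16,0,0,0.2],
    [0.48,-0.11,0.16,0,0,0.2],
    [0.45,-0.19,0.16,0,0,0.2],
    [0.42,-0.26,0.16,0,0,0.2],
    [0.37,-0.32,0.16,0,0,0.2],
    [0.32,-0.37,0.16,0,0,0.2],
    [0.26,-0.42,0.16,0,0,0.2],
    [0.19,-0.45,0.16,0,0,0.2],
    [0.11,-0.48,0.16,0,0,0.2]
  ]
}}

```text
time_s: 29.5
position: [0.6131, -0.0221, 0.0913]
eef_rot: [0.0, 0.715, 0.699, 0.0]
wrist_force: [0.0, 0.1, -0.8]
grip_width: 0.0
gripper_force: 0.0
```

>>> {"fn": "servo_tool", "kwargs": {
  "motion": [
    [0,0,0.6,0,0,0],
    [0,0,0.8,0,0,0],
    [0,0,0.8,0,0,0],
    [0,0,0.6,0,0,0],
    [0,0,0.25,0,0,0],
    [0,0,0,0,0,0]
  ]
}}

```text
time_s: 30.25
position: [0.6138, -0.0223, 0.0145]
eef_rot: [-0.0, 0.713, 0.701, -0.0]
wrist_force: [-0.3, 0.3, 0.4]
grip_width: 0.0001
gripper_force: 0.0
```

>>> {"fn": "servo_tool", "kwargs": {
  "motion": [
    [-0.4,0,0,0,0,0],
    [-0.4,0,0,0,0,0],
    [-0.4,0,0,0,0,0],
    [-0.2,0,0,0,0,0],
    [-0.2,0,0,0,0,0],
    [-0.2,0,0,0,0,0],
    [-0.2,0,0,0,0,0],
    [0,0,0,0,0,0]
  ]
}}

```text
time_s: 31.25
position: [0.6131, -0.0709, 0.0151]
eef_rot: [-0.001, 0.713, 0.701, 0.001]
wrist_force: [-1.4, 5.2, 3.0]
grip_width: 0.0003
gripper_force: 3.1
```

>>> {"fn": "servo_tool", "kwargs": {
  "motion": [
    [-0.15,0,0,0,0,0],
    [-0.1,0,0,0,0,0],
    [0,0,0,0,0,0],
    [0,0,0,0,0,0]
  ]
}}

```text
time_s: 31.75
position: [0.6129, -0.0768, 0.0151]
eef_rot: [-0.001, 0.713, 0.701, 0.001]
wrist_force: [-1.5, 5.8, 3.2]
grip_width: 0.0
gripper_force: 3.2
```

>>> {"fn": "servo_tool", "kwargs": {
  "motion": [
    [-0.1,0,0,0,0,0],
    [0,0,0,0,0,0],
    [0,0,0,0,0,0]
  ]
}}

```text
time_s: 32.12
position: [0.6128, -0.0793, 0.0151]
eef_rot: [-0.001, 0.713, 0.701, 0.001]
wrist_force: [-0.1, 6.7, 3.2]
grip_width: 0.0001
gripper_force: 3.2
```

>>> {"fn": "servo_tool", "kwargs": {
  "motion": [
    [0.5,0,0,0,0,0],
    [1,0,0,0,0,0],
    [1,0,-0.7,0,0,0],
    [0.5,0,-1,0,0,0],
    [0.3,0,-1,0,0,0],
    [0,0,-1,0,0,0],
    [0,0,-0.5,0,0,0]
  ]
}}

```text
time_s: 33.0
position: [0.6152, 0.0015, 0.1213]
eef_rot: [0.001, 0.713, 0.701, 0.0]
wrist_force: [0.7, -0.5, -0.9]
grip_width: -0.0001
gripper_force: 0.0
```

```bash
python3 - <<'E'
from h import *
print(bot.get_obs()['position'])
plan([.735,-.035,.13],88.8,10)
E
```

```text
[0.61523636 0.001504   0.1212948 ]
max [0.5   0.482 0.035 0.    0.    0.2  ]
[[-0.138,0.482,-0.034,0.0,0.0,-0.2],[-0.211,0.454,-0.034,0.0,0.0,-0.2],[-0.28,0.416,-0.034,0.0,0.0,-0.2],[-0.341,0.367,-0.034,0.0,0.0,-0.2],[-0.394,0.309,-0.034,0.0,0.0,-0.2],[-0.437,0.244,-0.034,0.0,0.0,-0.2],[-0.47,0.173,-0.034,0.0,0.0,-0.2],[-0.491,0.097,-0.034,0.0,0.0,-0.2],[-0.5,0.019,-0.035,0.0,0.0,-0.2],[-0.497,-0.059,-0.035,0.0,0.0,-0.2]]
```

>>> {"fn": "servo_tool", "kwargs": {
  "motion": [
    [-0.14,0.48,-0.03,0,0,-0.2],
    [-0.21,0.45,-0.03,0,0,-0.2],
    [-0.28,0.42,-0.03,0,0,-0.2],
    [-0.34,0.37,-0.03,0,0,-0.2],
    [-0.39,0.31,-0.03,0,0,-0.2],
    [-0.44,0.24,-0.03,0,0,-0.2],
    [-0.47,0.17,-0.03,0,0,-0.2],
    [-0.49,0.1,-0.03,0,0,-0.2],
    [-0.5,0,-0.03,0,0,-0.2],
    [-0.5,-0.06,-0.03,0,0,-0.2]
  ]
}}

```text
time_s: 34.25
position: [0.734, -0.0358, 0.1265]
eef_rot: [-0.001, 0.006, 1.0, -0.0]
wrist_force: [0.2, 0.2, -0.2]
grip_width: 0.0
gripper_force: 0.0
```

>>> {"fn": "servo_tool", "kwargs": {
  "motion": [
    [0,0,0,0,0,0],
    [0,0,0,0,0,0]
  ]
}}

```text
time_s: 34.5
position: [0.7333, -0.0354, 0.1268]
eef_rot: [-0.001, 0.01, 1.0, -0.0]
wrist_force: [0.1, 0.5, -0.6]
grip_width: 0.0002
gripper_force: 0.0
```

```bash
cat > meas.py <<'E'
from h import *
import sys
s=snap('wrist');save(s,sys.argv[1]);g=s['frame'].mean(2).astype(np.float32);print(bot.get_obs()['position'].round(4))
Y=np.arange(-.145,-.1,.0005)
def prof(x,yaw=np.radians(-1.4)):   # columns along stand's y, referred to x=.675
    q=proj(s,[[x,y+(x-.675)*np.tan(yaw),.034] for y in Y]).astype(np.float32); return cv2.remap(g,q[None,:,0],q[None,:,1],cv2.INTER_LINEAR)[0]
p=np.mean([prof(x) for x in np.arange(.652,.671,.002)],0); b=np.mean([prof(x) for x in np.arange(.679,.692,.002)],0)
d=np.clip(np.median(p)-4-p,0,None); d[np.r_[0:6]]=0; e=np.clip(b-np.median(b)-25,0,None); e[abs(Y+.1255)>.005]=0
print('pointer',(d@Y/d.sum()).round(5),'blade',(e@Y/e.sum()).round(5),'gap mm',(1e3*(d@Y/d.sum()-e@Y/e.sum())).round(2))
print(p[::2].astype(int).tolist());print(b[::2].astype(int).tolist())
E
python3 meas.py w15
```

```text
[ 0.7333 -0.0354  0.127 ]
pointer -0.12337 blade -0.12518 gap mm 1.8
[77, 77, 77, 77, 77, 77, 77, 77, 77, 78, 77, 77, 77, 77, 77, 78, 78, 78, 78, 79, 77, 61, 56, 74, 78, 78, 78, 78, 78, 78, 79, 79, 78, 79, 78, 79, 79, 78, 78, 79, 79, 79, 79, 79, 79]
[79, 79, 79, 79, 79, 79, 79, 80, 80, 80, 80, 80, 80, 80, 80, 80, 80, 82, 108, 148, 156, 137, 91, 75, 75, 75, 75, 75, 77, 81, 82, 82, 82, 82, 83, 102, 134, 110, 84, 83, 83, 83, 83, 83, 93]
```

The gap is 1.8 mm, so one more tap of about 1.4 mm.

```bash
python3 - <<'E'
from h import *
plan([.613,-.034,.09],-1.2,10)
E
```

```text
max [0.481 0.476 0.148 0.    0.    0.2  ]
[[0.481,-0.004,0.148,0.0,0.0,0.2],[0.475,-0.079,0.148,0.0,0.0,0.2],[0.456,-0.153,0.148,0.0,0.0,0.2],[0.427,-0.222,0.148,0.0,0.0,0.2],[0.387,-0.286,0.148,0.0,0.0,0.2],[0.337,-0.343,0.148,0.0,0.0,0.2],[0.279,-0.392,0.148,0.0,0.0,0.2],[0.214,-0.431,0.148,0.0,0.0,0.2],[0.144,-0.459,0.148,0.0,0.0,0.2],[0.071,-0.476,0.148,0.0,0.0,0.2]]
```

>>> {"fn": "servo_tool", "kwargs": {
  "motion": [
    [0.48,0,0.15,0,0,0.2],
    [0.48,-0.08,0.15,0,0,0.2],
    [0.46,-0.15,0.15,0,0,0.2],
    [0.43,-0.22,0.15,0,0,0.2],
    [0.39,-0.29,0.15,0,0,0.2],
    [0.34,-0.34,0.15,0,0,0.2],
    [0.28,-0.39,0.15,0,0,0.2],
    [0.21,-0.43,0.15,0,0,0.2],
    [0.14,-0.46,0.15,0,0,0.2],
    [0.07,-0.48,0.15,0,0,0.2]
  ]
}}

```text
time_s: 35.8
position: [0.6125, -0.0341, 0.09]
eef_rot: [0.0, 0.716, 0.698, -0.0]
wrist_force: [-0.0, -0.7, -0.5]
grip_width: -0.0
gripper_force: 0.0
```

>>> {"fn": "servo_tool", "kwargs": {
  "motion": [
    [0,0,0.6,0,0,0],
    [0,0,0.8,0,0,0],
    [0,0,0.8,0,0,0],
    [0,0,0.6,0,0,0],
    [0,0,0.2,0,0,0],
    [0,0,0,0,0,0]
  ]
}}

```text
time_s: 36.55
position: [0.6134, -0.0342, 0.0147]
eef_rot: [-0.0, 0.713, 0.701, -0.0]
wrist_force: [1.3, -0.2, 0.7]
grip_width: -0.0001
gripper_force: 0.0
```

>>> {"fn": "servo_tool", "kwargs": {
  "motion": [
    [-0.4,0,0,0,0,0],
    [-0.4,0,0,0,0,0],
    [-0.3,0,0,0,0,0],
    [-0.2,0,0,0,0,0],
    [-0.2,0,0,0,0,0],
    [-0.1,0,0,0,0,0],
    [0,0,0,0,0,0],
    [0,0,0,0,0,0]
  ]
}}

```text
time_s: 37.55
position: [0.6127, -0.0738, 0.015]
eef_rot: [-0.0, 0.713, 0.701, 0.0]
wrist_force: [-0.9, 1.1, 0.4]
grip_width: -0.0003
gripper_force: 0.7
```

Contact at about -0.0725. I creep on to a measured y of about -0.0807.

>>> {"fn": "servo_tool", "kwargs": {
  "motion": [
    [-0.1,0,0,0,0,0],
    [-0.1,0,0,0,0,0],
    [-0.06,0,0,0,0,0],
    [0,0,0,0,0,0],
    [0,0,0,0,0,0]
  ]
}}

```text
time_s: 38.17
position: [0.6125, -0.0795, 0.015]
eef_rot: [-0.001, 0.713, 0.701, 0.001]
wrist_force: [-0.8, 6.2, 1.6]
grip_width: -0.0
gripper_force: 3.2
```

>>> {"fn": "servo_tool", "kwargs": {
  "motion": [
    [-0.05,0,0,0,0,0],
    [0,0,0,0,0,0],
    [0,0,0,0,0,0]
  ]
}}

```text
time_s: 38.55
position: [0.6125, -0.0807, 0.015]
eef_rot: [-0.001, 0.713, 0.701, 0.001]
wrist_force: [-1.2, 7.3, 1.9]
grip_width: 0.0002
gripper_force: 3.2
```

>>> {"fn": "servo_tool", "kwargs": {
  "motion": [
    [0.5,0,0,0,0,0],
    [1,0,0,0,0,0],
    [1,0,-0.7,0,0,0],
    [0.5,0,-1,0,0,0],
    [0.3,0,-1,0,0,0],
    [0,0,-1,0,0,0],
    [0,0,-0.5,0,0,0]
  ]
}}

```text
time_s: 39.42
position: [0.615, 0.0004, 0.1213]
eef_rot: [0.001, 0.713, 0.701, 0.0]
wrist_force: [0.6, 0.3, -1.4]
grip_width: -0.0
gripper_force: 0.0
```

>>> {"fn": "servo_tool", "kwargs": {
  "motion": [
    [-0.14,0.48,-0.03,0,0,-0.2],
    [-0.21,0.45,-0.03,0,0,-0.2],
    [-0.28,0.42,-0.03,0,0,-0.2],
    [-0.34,0.37,-0.03,0,0,-0.2],
    [-0.39,0.31,-0.03,0,0,-0.2],
    [-0.44,0.24,-0.03,0,0,-0.2],
    [-0.47,0.17,-0.03,0,0,-0.2],
    [-0.49,0.1,-0.03,0,0,-0.2],
    [-0.5,0,-0.03,0,0,-0.2],
    [-0.5,-0.06,-0.03,0,0,-0.2]
  ]
}}

```text
time_s: 40.67
position: [0.7337, -0.0368, 0.1265]
eef_rot: [-0.001, 0.006, 1.0, -0.0]
wrist_force: [-0.0, -0.8, -0.6]
grip_width: -0.0
gripper_force: 0.0
```

>>> {"fn": "servo_tool", "kwargs": {
  "motion": [
    [0,0,0,0,0,0],
    [0,0,0,0,0,0]
  ]
}}

```text
time_s: 40.92
position: [0.733, -0.0364, 0.1268]
eef_rot: [-0.001, 0.01, 1.0, -0.0]
wrist_force: [-0.5, 0.5, -0.0]
grip_width: -0.0004
gripper_force: 0.0
```

```bash
python3 meas.py w16; python3 - <<'E'
from h import *
s=load('w16')
v,u=np.mgrid[0:480,0:640]; P=cloud(s,np.c_[u.ravel(),v.ravel()])
q=P[(P[:,0]>.545)&(P[:,0]<.575)&(P[:,1]>-.22)&(P[:,1]<-.13)&(P[:,2]>.036)&(P[:,2]<.05)];print('handle top',len(q),q.mean(0) if len(q) else 0)
E
```

```text
[ 0.733  -0.0362  0.127 ]
pointer -0.12463 blade -0.12517 gap mm 0.55
[77, 77, 77, 77, 77, 77, 77, 77, 77, 77, 78, 78, 78, 78, 78, 78, 78, 79, 80, 75, 56, 62, 76, 78, 78, 78, 78, 78, 78, 78, 78, 78, 78, 78, 79, 78, 79, 79, 79, 79, 78, 79, 79, 79, 79]
[79, 79, 79, 79, 79, 80, 80, 80, 80, 80, 80, 80, 80, 80, 80, 81, 81, 83, 108, 148, 156, 137, 91, 75, 75, 75, 75, 75, 77, 81, 82, 82, 82, 82, 83, 105, 135, 108, 84, 83, 82, 83, 83, 83, 97]
handle top 0 0
```

The pointer is 0.55 mm short of level and not past it. One last check of the carrier in the bay, then I hand in.

```bash
python3 - <<'E'
from h import *
a=load('s9');b=snap('side')
for n,s in(('before',a),('now',b)):
    v,u=np.mgrid[0:480,0:640]; P=cloud(s,np.c_[u.ravel(),v.ravel()]); y0=-.0995 if n=='before' else -.0995-.0855
    q=P[(abs(P[:,1]-y0)<.007)&(P[:,2]>.040)&(P[:,2]<.047)&(P[:,0]>.5)&(P[:,0]<.578)]; print(n,len(q),np.percentile(q[:,0],[1,5,50,95]).round(4),q[:,1:].mean(0).round(4))
print(bot.hand_in())
E
```

```text
before 165 [0.5332 0.5342 0.5553 0.5754] [-0.1004  0.0443]
now 197 [0.5309 0.5316 0.5527 0.576 ] [-0.1858  0.0437]
the job is handed in; nothing more can be done
None
```

The job is handed in: the round-window carrier was laid down clear of the rack, then pushed home in the bay, flat with its handle out, and the stage was tapped until its pointer stood about 0.55 mm short of the index blade, not past it. I kept clear of the other carrier, jar, bottle and beaker but did not re-measure where they stand.

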